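# Raise the router table's flip-top and lock it up with the ball-lock pin

## Robot

A 6-joint arm with a two-finger parallel gripper is mounted at the origin on a cart in front of the work surface, level with it; the furniture and walls round the work are solid. World frame = base frame: x ahead of the robot, y to its left, z up, the work surface at z = 0. Lengths are in m, angles in degrees, forces in N, time in s.
With the tool pointing down it reaches from about 0.25 to 0.725 m from the base axis. Payload 9.7 kg.
Tool frame: the origin (TCP) lies between the finger pads; the fingertips stand 25 mm ahead of it and the grasp point (between the pads) lies 6 mm ahead of it; z points along the fingers, y is the line along which they close (so a half turn about z gives the same grasp; the last joint's range is limited). The gripper opens to 85 mm and grips with 20 to 120 N. Pads are 22 mm wide; open, the fingers measure 114 mm over their backs; the gripper's body (76 mm by 85 mm) begins 54 mm behind the grasp point. The pads swing forward as they close: fully open they stand 13 mm farther back than shut.
Start: joints at [66.692, 4.979, 10.078, 95.1, 0, 90], TCP at [0.218, 0.505, 0.22] pointing down, gripper open.
Joint ranges: [-179.16, 179.16], [-48.56, 103.87], [-65.8, 70.77], [-126.05, 130.52], [-82.76, 87.17], [-180, 180]. Speed limits (degrees/s): [127.2, 127.2, 147.25, 180, 180, 180].

## Interface

Orientations are given as [roll, pitch, yaw] about the fixed x, y, z axes, in that order (R = Rz(yaw) Ry(pitch) Rx(roll)).
In Python, from workcell import bot gives the robot as it stands. The module is installed in compiled form; this text tells all that it offers.
- The arm moves only by the shell command python3 -m pendant 'ROWS' [FORCE]. ROWS is rows parted by semicolons, their numbers by spaces, 1 to 5 of them, each of 5 numbers: dx, dy, dz in m, then a turn about the tool's z in degrees, then the finger opening in m; each row is the pose to reach, as a shift and turn from the pose commanded when the command began, along the tool's axes at that moment; what a row does not reach only later rows make up. A row lasts 1/12 s, in which the tool goes at most 0.0417 m and 7.16 degrees, less where a joint would pass 70% of its speed; a pose out of reach is approached as far as the arm can. The fingers move at their own pace and stop on an object; FORCE is the grip in N (left out, the last holds). Time passes only in rows, so rows that do not move let the fingers close. It prints the time, the measured TCP pose, the force, the opening and the grip force at its end.
- bot.get_obs(): the state, without advancing time (a new reading comes with each control period).
- bot.camera(name): name is "scene" or "top" or "wrist"; returns the picture (400x640x3 uint8, blue, green, red); there is no depth.
- bot.camera_info(name): a dict with "mtx" (3x3 intrinsics, pixels), "k1" (the pictures are not rectified: a ray, as slopes to the right and down, at radius r is drawn at 1 + k1 r^2 times it, then the intrinsics apply), "extrinsics" (4x4, takes a point from camera to world coordinates). Camera axes: x right, y down, z forward; pixel columns grow to the right and rows downward; lengths in m; the calibration is good to about 2 mm. A picture is of the moment at which its call begins: read the wrist's pose just before it. camera_info takes no time and is no camera call; for the wrist camera it gives the pose at the moment of the call.
- bot.job_done(): hands the job in; it is judged then, once.
The state is a dict: "time": time; "q": joint angles; "qd": joint speeds; "joint_efforts": joint torques, N m; "ee_pos": TCP position; "tcp_rot": TCP orientation; "wrist_force": force on the tool from outside, world axes, zero at the start; "torque": the same for the moment, N m; "opening": finger opening in m; "grasp_force": force on a finger pad.
Only numpy, scipy, OpenCV 4.12 (cv2) and the standard library are available. Lean on these libraries where they do the work, as an engineer would, in place of code of your own. Each camera call takes 0.05 s, during which the arm holds its last target. There are 200 camera calls.

## Task

I want to change the bit in the little router table: lift its hinged top by the front handle all the way up to its stop, so that the hole in the steel stay plate lines up with the hole in the side of the case. Then squeeze the ball-lock pin's big button in, push the pin from the outside through both holes until its shoulder is up against the stay plate, and let go so that the button springs out and the balls lock it. Do not shove the spanner, sanding block, tape roll or tape measure about.

Things in the scene. Friction and masses are not known exactly. Their poses are not given: they have to be found in the camera images.
- router_table: The fixed bench-top router table: plywood case on rubber feet, outside 200 (x) x 220 (y) x 111 mm high, a black switch box on its front. Origin: centre of its underside on the work surface; x points from its front (handle side, towards the robot) to its back (hinge side), y to its left, z up. It stands turned by up to 0.15 rad.
- flip_top (a joint): Angle of the router table's hinged top (rad): 0 shut, 0.87 up at its stop; raising the front edge raises it. Hinge friction holds it at any angle; lifting at the handle takes 7 to 12 N. An 18 mm board, 225 mm from hinge to front edge, 224 mm wide; fence and bit above, router motor below. Raised, it overhangs the pin hole: come to the hole with the tool tilted, from the robot's side.
- hinge_line (a point): Middle of the hinge line of the flip-top: 100 mm behind the centre of router_table, 111 mm above the work surface. The hinge axis runs along y of router_table.
- lid_handle (a point): Middle of the round steel bar handle (10 mm thick, 110 mm long, along y of router_table) that stands 35 mm out from the front edge of the flip-top. Moves with the top: with the top shut it lies 260 mm in front of the hinge line and 9 mm above it.
- case_hole (a point): Middle of the pin hole's outer mouth with the top fully up: right (-y) side of the router table, x 20, y -118, z 82 mm in its frame. The hole, 18.4 mm across, runs along y of router_table: through the 6 mm steel stay plate that swings with the top (outer face y -118), a 2 mm gap, then the 18 mm plywood side (inner face y -92). The two holes are in line only with the top fully up.
- lock_pin: The steel ball-lock pin, 119 mm long, 0.2 kg, lying level (axis 28 mm up) left of the long rip fence. Origin: centre of the shoulder, the front face of its collar; x runs along the axis to the nose. To +x the shank, 16 mm across, cylindrical for 38 mm, then a 10 mm taper to 7 mm. To -x the collar, 26 mm across, 6 mm thick, the neck, 18 mm across, 24 mm long, then the grip (pin_grip).
- pin_grip (a point): Point on the pin's axis at x = -50.5 mm, halfway between the front of the square finger plate (56 x 56 x 8 mm, front face at x = -30 mm) and the outer face of the round button (56 mm across, 8 mm thick, outer face at x = -71 mm). Made to be squeezed along the axis between these two faces, above the 18 mm neck: 41 mm apart, 36 mm when pressed. Finger plate to shoulder: 30 mm.
- pin_tip (a point): Centre of the end of the pin's nose, 48 mm in front of the pin's origin along its axis.
- pin_button (a joint): How far the pin's button is pressed along the axis (m): 0 out, 0.005 fully in. Spring: 3.6 N to start, 6.6 N fully in; it comes out by itself. With the button out two locking balls, 32 mm ahead of the shoulder, stand 3.5 mm out of the shank's sides and cannot pass the holes; with it in they sink into the shank.
- collet_spanner: Steel open-end spanner 205 mm long lying in front of the router table, to its right; bystander. Origin: centre of its underside.
- sanding_block: Brown sanding block 64 x 113 x 32 mm beyond the pin, left of the rip fence; bystander. Origin: centre of its underside.
- masking_tape: Roll of masking tape 115 mm across, 25 mm high, lying flat in front of the router table, beside the fence; bystander. Origin: centre of its underside.
- tape_measure: Yellow tape measure 40 x 82 x 72 mm, standing near the robot on the left; bystander. Origin: centre of its underside.
Things that resemble listed ones, but are neither listed nor needed, are in the scene too. There is more than one size of the lock_pin; the one meant has the size given above.

How it is judged:
By the outcome, as a careful person would: the job done as asked, in the order asked, and still so for the second after the job is handed in, with the robot touching nothing.
It also fails if it takes over 64 s, if anything falls off the work surface, if the arm or the gripper's body presses on something with over 40 N, if the wrist force passes 120 N, or if a joint passes its speed limit or range.

## Working session

There is one attempt and no reset: what is moved stays moved. The work goes in short steps, Python scripts to look and compute and a shell command to move; the robot and the scene stay as the last step left them, time stands still between calls to the robot, and variables do not carry over. Pictures are saved under pics/ and viewed, at most 10 in all, crops included, and the job is handed in when it is done.

```bash
ls; mkdir -p pics; python3 - <<'E'
from workcell import bot
import cv2,numpy as np
np.set_printoptions(precision=4,suppress=True)
o=bot.get_obs();print(o)
for n in("scene","top","wrist"):
    i=bot.camera_info(n);print(n,i)
    cv2.imwrite(f"pics/{n}0.png",bot.camera(n))
E
```

```text
pics
{'time': 0.0, 'q': array([66.6915,  5.011 , 10.0335, 95.0979, -0.0005, 90.    ]), 'qd': array([-0.1281,  0.0195,  0.019 , -0.0465,  0.0569, -0.0725]), 'joint_efforts': array([ -0.0024, -52.0399,  46.48  ,   0.0164,  -0.0001,  -0.    ]), 'ee_pos': array([0.2175, 0.5049, 0.2191]), 'tcp_rot': array([-179.9246,    0.0005,  156.6915]), 'wrist_force': array([-0.7164, -0.3851, -0.2384]), 'torque': array([-0.0045,  0.0299, -0.0049]), 'grasp_force': 0.0, 'opening': 0.08527492175289528}
scene {'mtx': array([[387.9594,   0.    , 317.6977],
       [  0.    , 387.9594, 199.3753],
       [  0.    ,   0.    ,   1.    ]]), 'k1': -0.0487883184164658, 'extrinsics': array([[-0.8887, -0.2246,  0.3996,  0.0725],
       [-0.4579,  0.4775, -0.7499,  1.0043],
       [-0.0224, -0.8495, -0.5272,  0.6987],
       [ 0.    ,  0.    ,  0.    ,  1.    ]])}
top {'mtx': array([[416.633 ,   0.    , 320.6997],
       [  0.    , 416.633 , 201.2686],
       [  0.    ,   0.    ,   1.    ]]), 'k1': -0.04895052712363097, 'extrinsics': array([[-0.3585, -0.8995,  0.2497,  0.1929],
       [-0.9335,  0.3473, -0.0891,  0.2512],
       [-0.0066, -0.265 , -0.9642,  1.3865],
       [ 0.    ,  0.    ,  0.    ,  1.    ]])}
wrist {'mtx': array([[323.1557,   0.    , 325.922 ],
       [  0.    , 323.1557, 200.4085],
       [  0.    ,   0.    ,   1.    ]]), 'k1': -0.0185593929154996, 'extrinsics': array([[ 0.395 ,  0.8865,  0.2412,  0.1556],
       [ 0.9187, -0.3808, -0.1048,  0.5307],
       [-0.001 ,  0.2629, -0.9648,  0.3726],
       [ 0.    ,  0.    ,  0.    ,  1.    ]])}
```

View pics/scene0.png

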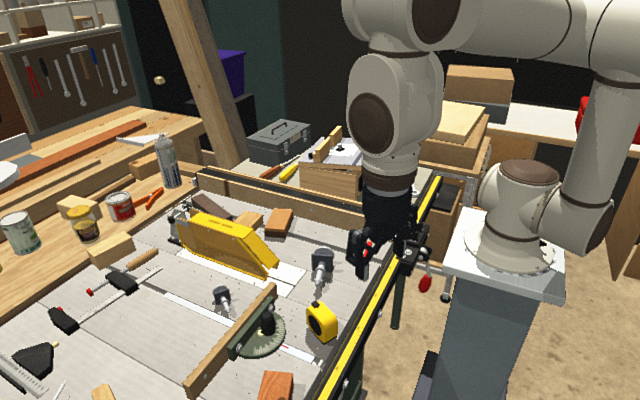

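View pics/top0.png

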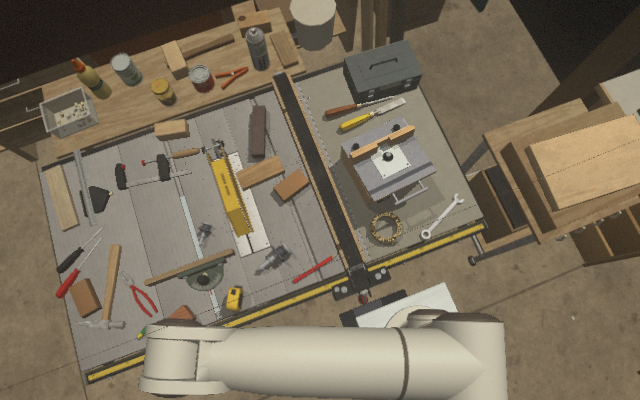

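The scene view shows two pins, at about (322,265) and (222,297). In the top view the same pins are at (272,258) and (205,233), the router table is at (390,165) with its handle near (410,195), the tape roll is at (386,228) and the spanner at (443,215). Next I'll crop and measure.

```bash
cat > h.py <<'E'
import numpy as np,cv2
np.set_printoptions(precision=4,suppress=True)
from workcell import bot
from scipy.spatial.transform import Rotation as R
def ray(info,px):
    d=np.array([info["k1"],0,0,0,0])
    u=cv2.undistortPoints(np.array(px,float).reshape(-1,1,2),info["mtx"],d).reshape(-1,2)
    E=info["extrinsics"]
    return E[:3,3],np.c_[u,np.ones(len(u))]@E[:3,:3].T
def plane(info,px,z):
    o,d=ray(info,px); return o+d*((z-o[2])/d[:,2])[:,None]
def proj(info,P):
    E=np.linalg.inv(info["extrinsics"]); P=np.atleast_2d(P)
    r=cv2.Rodrigues(E[:3,:3])[0]
    return cv2.projectPoints(P,r,E[:3,3],info["mtx"],np.array([info["k1"],0,0,0,0]))[0].reshape(-1,2)
def tri(i1,p1,i2,p2):
    o1,d1=ray(i1,[p1]);o2,d2=ray(i2,[p2])
    s=np.linalg.lstsq(np.c_[d1[0],-d2[0]],o2-o1,rcond=None)[0]
    a,b=o1+s[0]*d1[0],o2+s[1]*d2[0]; return (a+b)/2,np.linalg.norm(a-b)
def toolshift(P):  # shift in tool axes from measured pose
    o=bot.get_obs(); M=R.from_euler('xyz',o["tcp_rot"],degrees=True)
    return M.inv().apply(np.asarray(P)-o["ee_pos"])
E
python3 - <<'E'
from h import *
i=bot.camera_info("top")
print(plane(i,[[272,258],[205,233]],.028),plane(i,[[386,228],[443,215],[293,186],[234,297]],.02))
im=cv2.imread("pics/top0.png");sc=cv2.imread("pics/scene0.png")
a=cv2.resize(im[210:290,185:300],(460,320),interpolation=cv2.INTER_CUBIC)
b=cv2.resize(im[115:245,330:470],(560,520),interpolation=cv2.INTER_CUBIC)
c=cv2.resize(sc[240:315,200:345],(580,300),interpolation=cv2.INTER_CUBIC)
cv2.imwrite("pics/b.png",b)
v=np.zeros((600,800,3),np.uint8);v[:300,:431]=cv2.resize(a,(431,300));v[300:,:580]=c
cv2.imwrite("pics/pins.png",v)
E
```

```text
[[0.4226 0.3431 0.028 ]
 [0.5812 0.5247 0.028 ]] [[ 0.3816 -0.0455  0.02  ]
 [ 0.353  -0.2432  0.02  ]
 [ 0.6319  0.1943  0.02  ]
 [ 0.349   0.4998  0.02  ]]
```

View pics/b.png

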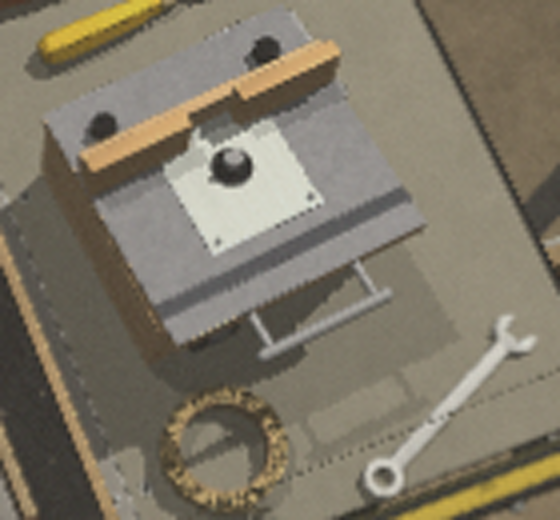

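View pics/pins.png

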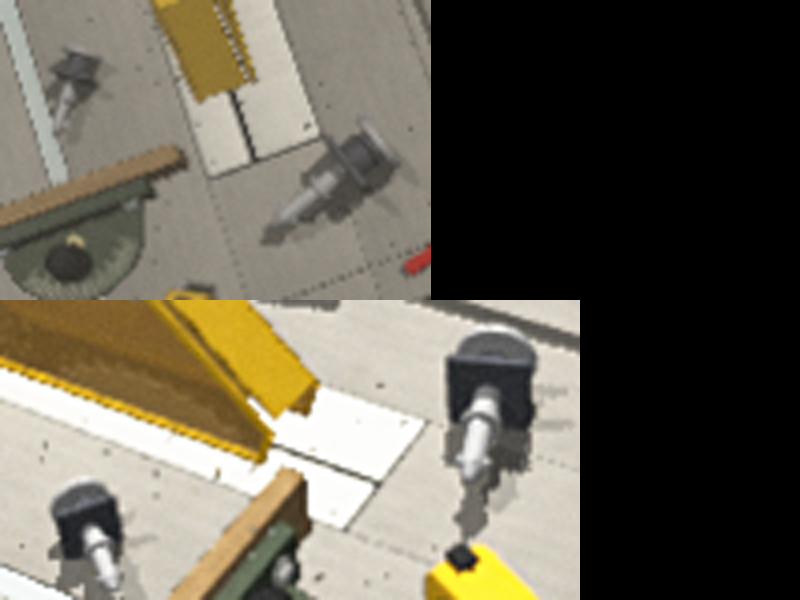

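Candidates for the pin: A at top (272,258), scene (322,265), which is the larger; B at top (205,233), scene (222,297), which is smaller. The crop shows A's nose at about (258.4,270) and its button near (286,249.5). I'll check A's length and work out the router table's pose.

```bash
python3 - <<'E'
from h import *
i=bot.camera_info("top");s=bot.camera_info("scene")
f=lambda x,y:(185+x/3.748,210+y/3.75)
g=lambda x,y:(200+x/4,240+(y-300)/4)
for n,a,b in(("A",f(272,228),f(382,145)),("B",f(60,132),f(80,55))):
    p=plane(i,[a,b],.028);print(n,p,np.linalg.norm(p[0]-p[1]))
print(tri(i,f(272,228),s,g(470,476)),tri(i,f(60,132),s,g(113,588)))
p=plane(i,[[396.2,203],[427,188.5]],.12);d=p[0]-p[1];print("handle",p,p.mean(0),np.linalg.norm(d),np.degrees(np.arctan2(d[1],d[0]))-90)
b=lambda x,y:(330+x/4,115+y/4)
c=plane(i,[b(177,343),b(425,226),b(288,12),b(44,122)],.129);print(c,c.mean(0))
for k in range(4):print(np.linalg.norm(c[k]-c[k-1]),np.degrees(np.arctan2(*(c[k]-c[k-1])[1::-1])))
E
```

```text
A [[0.4001 0.4007 0.028 ]
 [0.434  0.2871 0.028 ]] 0.11852202928817711
B [[0.5466 0.5491 0.028 ]
 [0.6068 0.5122 0.028 ]] 0.07058590800337361
(array([0.4002, 0.4005, 0.0317]), np.float64(0.0013705604705911356)) (array([0.5529, 0.5538, 0.0109]), np.float64(0.003878611370013555))
handle [[ 0.4299 -0.0856  0.12  ]
 [ 0.4383 -0.1967  0.12  ]] [ 0.4341 -0.1411  0.12  ] 0.11134872235378922 4.322980231949813
[[ 0.4597 -0.022   0.129 ]
 [ 0.4776 -0.2453  0.129 ]
 [ 0.689  -0.2196  0.129 ]
 [ 0.6703  0.0061  0.129 ]] [ 0.5742 -0.1202  0.129 ]
0.21247268328903518 -172.4244355045422
0.22404137989820275 -85.42652753780487
0.21297850077783737 6.922411445060694
0.22644095873339895 94.72995884360132
```

A measures 119 mm and B about 71–80 mm, so A is the right pin. The handle is at about (0.434,-0.141,0.12) and the table's yaw is about 5°. Moving toward the handle now.

```bash
python3 -m pendant '-0.028 -0.031 0 7 0.085;-0.056 -0.062 0 14 0.085;-0.084 -0.093 0 21 0.085;-0.112 -0.124 0 28 0.085;-0.14 -0.155 0 35 0.085' 40
python3 -c "
from h import *
print(toolshift([.434,-.141,.22]), bot.get_obs()['q'])"
```

```text
time: 0.57
ee_pos: [0.2846, 0.3061, 0.2194]
tcp_rot: [-180.0, 0.0, 121.4]
wrist_force: [0.3, 0.1, -1.1]
opening: 0.0851
grasp_force: 0.0
[-0.4594 -0.1054 -0.0005] [ 47.0829 -12.9273  -6.8534  96.09    -0.0042 105.6921]
```

```bash
python3 -m pendant '-0.04 -0.009 0 7 0.06;-0.08 -0.018 0 14 0.06;-0.12 -0.027 0 21 0.06;-0.16 -0.036 0 26.4 0.06;-0.2 -0.045 0 26.4 0.06'
python3 -c "
from h import *
print(toolshift([.434,-.141,.22]), bot.get_obs()['q'])"
```

```text
time: 0.98
ee_pos: [0.3514, 0.1122, 0.2199]
tcp_rot: [180.0, -0.0, 95.0]
wrist_force: [0.1, 0.1, 0.0]
opening: 0.0599
grasp_force: 0.0
[-0.2594  0.0604 -0.0001] [ 17.7037 -19.5778 -11.9284  97.6151  -0.0004 102.7331]
```

```bash
python3 -m pendant '-0.04 0.01 0 0 0.06;-0.08 0.02 0 0 0.06;-0.12 0.03 0 0 0.06;-0.16 0.03 0 0 0.06;-0.2 0.03 0 0 0.06'
python3 - <<'E'
from h import *
print(bot.get_obs()['ee_pos'])
i=bot.camera_info("wrist");im=bot.camera("wrist");cv2.imwrite("pics/w1.png",im)
print(i["extrinsics"])
print(proj(i,[[.434,-.141,.12],[.43,-.086,.12],[.438,-.197,.12]]))
E
```

```text
time: 1.4
ee_pos: [0.3996, -0.0845, 0.2196]
tcp_rot: [-180.0, -0.0, 95.3]
wrist_force: [1.5, 1.0, 0.1]
opening: 0.0603
grasp_force: 0.0
[ 0.3996 -0.0845  0.2196]
[[ 0.9957  0.0895  0.0247  0.3925]
 [ 0.0928 -0.9608 -0.2613 -0.019 ]
 [ 0.0003  0.2625 -0.9649  0.3731]
 [ 0.      0.      0.      1.    ]]
[[360.7648 263.9191]
 [364.0884 202.0169]
 [357.6054 320.4145]]
```

View pics/w1.png

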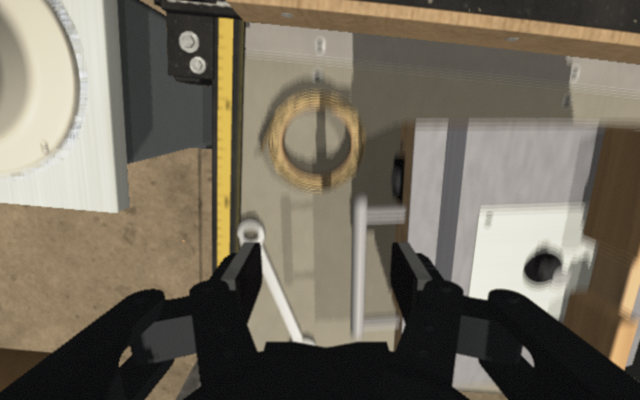

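The wrist view shows the bar handle from about (361,197) to (357,338), the board's front-left corner at (416,119), the tape roll at (315,140) and the spanner at (270,290).

```bash
python3 - <<'E'
from h import *
i=bot.camera_info("wrist");im=bot.camera("wrist");cv2.imwrite("pics/w2.png",im)
g=cv2.cvtColor(im,cv2.COLOR_BGR2HSV)
# bar: subpixel centre per row
for y in range(190,345,10):
    r=im[y,340:385].astype(int).mean(1);m=r>130
    print(y,(340+np.nonzero(m)[0]).mean() if m.any() else None,m.sum(),end=' | ')
p=plane(i,[[361,197],[358,338],[416,119],[600,122]],[.12,.12,.129,.129][0]);print(p)
q=plane(i,[[416,119],[600,122]],.129);d=q[1]-q[0];print(q,np.degrees(np.arctan2(d[1],d[0])))
E
```

```text
190 362.0 11 | 200 370.5 28 | 210 362.0 11 | 220 361.0 11 | 230 360.7142857142857 14 | 240 362.53846153846155 13 | 250 364.46666666666664 15 | 260 365.3529411764706 17 | 270 365.25 16 | 280 367.43333333333334 30 | 290 364.6 25 | 300 362.9117647058824 34 | 310 363.7878787878788 33 | 320 362.9268292682927 41 | 330 362.0 45 | 340 362.0 45 | [[ 0.4271 -0.088   0.12  ]
 [ 0.4401 -0.2217  0.12  ]
 [ 0.4616 -0.0234  0.12  ]
 [ 0.6038 -0.0123  0.12  ]]
[[ 0.4591 -0.0235  0.129 ]
 [ 0.5963 -0.0128  0.129 ]] 4.46205306290895
```

```bash
python3 -c "
from h import *
print(toolshift([.433,-.1385,.2]),toolshift([.433,-.1385,.126]))"
python3 -m pendant '-0.03 0.015 0 0 0.03;-0.057 0.029 0.01 0 0.03;-0.057 0.029 0.02 0 0.03;-0.057 0.029 0.02 0 0.03'
python3 -c "
from h import *
print(toolshift([.433,-.1385,.126]))"
```

```text
[-0.054   0.0289  0.0192] [-0.054   0.029   0.0932]
time: 1.83
ee_pos: [0.4335, -0.1366, 0.1974]
tcp_rot: [-179.8, -0.1, 95.2]
wrist_force: [0.0, -0.2, -0.4]
opening: 0.0301
grasp_force: 0.0
[-0.002  -0.0004  0.0714]
```

```bash
python3 -m pendant '-0.001 0 0.035 0 0.03;-0.001 0 0.071 0 0.03;-0.001 0 0.071 0 0.03;-0.001 0 0.071 0 0;-0.001 0 0.071 0 0' 30
python3 -m pendant '0 0 0 0 0;0 0 0 0 0;0 0 0 0 0'
python3 -c "
from h import *
print(bot.get_obs()['q'])"
```

```text
time: 2.25
ee_pos: [0.4299, -0.1366, 0.1297]
tcp_rot: [-179.5, -0.0, 95.3]
wrist_force: [-8.8, 0.3, -5.3]
opening: 0.0095
grasp_force: 30.3
time: 2.5
ee_pos: [0.43, -0.1366, 0.1298]
tcp_rot: [-179.5, -0.1, 95.3]
wrist_force: [-22.1, 0.6, -4.6]
opening: 0.0093
grasp_force: 30.9
[-17.5462  -8.9399 -13.4013  85.9995  -0.118   67.1597]
```

```bash
python3 -m pendant '0 -0.002 -0.0195 0 0;0 0.001 -0.0388 0 0;0 0.0056 -0.0578 0 0;0 0.0113 -0.0764 0 0;0 0.0184 -0.0946 0 0' 20
python3 -c "
from h import *
print(bot.get_obs()['q'],bot.get_obs()['torque'])"
```

```text
time: 2.92
ee_pos: [0.4617, -0.1338, 0.2255]
tcp_rot: [178.9, -0.1, 95.5]
wrist_force: [68.6, 8.4, -50.2]
opening: 0.0098
grasp_force: 33.7
[-16.4815  -5.3635   0.3898  94.7969   0.5263  68.0433] [  1.7395 -13.6979   0.0068]
```

```bash
python3 -m pendant '0 0.002 0 0 0;0 0.004 0 0 0'
python3 -c "
from h import *
i=bot.camera_info('scene');cv2.imwrite('pics/s2.png',bot.camera('scene')[60:340,330:640]);i=bot.camera_info('wrist');cv2.imwrite('pics/w3.png',bot.camera('wrist'));print(bot.get_obs()['wrist_force'],bot.get_obs()['ee_pos'])"
```

```text
time: 3.08
ee_pos: [0.4631, -0.1341, 0.2267]
tcp_rot: [179.2, 0.0, 95.5]
wrist_force: [24.4, 4.7, -10.4]
opening: 0.0094
grasp_force: 30.9
[ 32.0613   4.9421 -14.6236] [ 0.4627 -0.1341  0.2263]
```

View pics/w3.png

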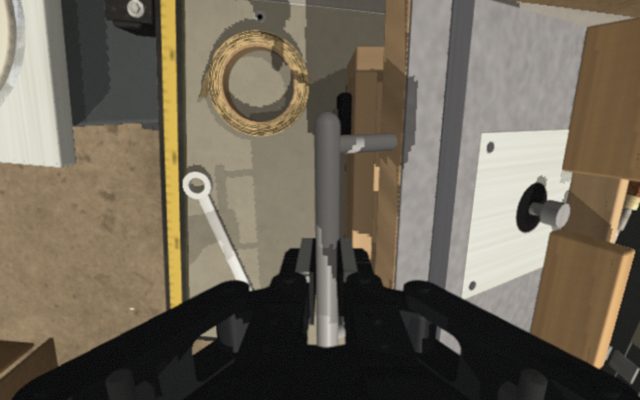

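```bash
python3 -m pendant '0 0.0136 -0.0186 0 0;0 0.0245 -0.0362 0 0;0 0.037 -0.053 0 0;0 0.0505 -0.0687 0 0;0 0.0505 -0.0687 0 0'
python3 -c "
from h import *
i=bot.camera_info('scene');print(bot.get_obs()['wrist_force'],bot.get_obs()['ee_pos'],bot.get_obs()['q'])"
```

```text
time: 3.6
ee_pos: [0.5095, -0.1296, 0.2956]
tcp_rot: [179.7, 0.0, 95.4]
wrist_force: [-1.0, 0.0, 1.3]
opening: 0.0001
grasp_force: 0.0
[-0.9844  0.0278  1.3369] [ 0.5095 -0.1296  0.2956] [-14.3063   3.83    17.448  103.3598   0.0595  70.2981]
```

The bar slipped out of the grip, since the opening now reads 0. I'll look at where the lid is.

```bash
python3 -c "
from h import *
im=bot.camera('wrist');s=bot.camera('scene');t=bot.camera('top')
v=np.zeros((600,800,3),np.uint8);v[:300,:480]=cv2.resize(im,(480,300));v[300:600,:480]=cv2.resize(t[90:250,290:480],(480,300),interpolation=cv2.INTER_CUBIC)[:300];v[:300,480:]=s[60:360,240:560][:300,:320]
cv2.imwrite('pics/c4.png',v)"
```

```text
(no output)
```

View pics/c4.png

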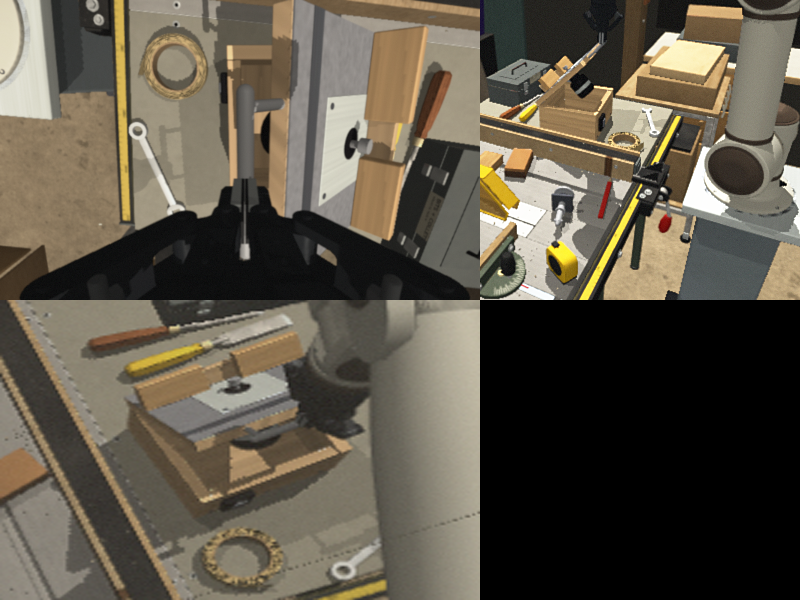

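The wrist view shows the bar just below the closed tips, with its left end at about (328,124). The lid is up at a steep angle and is holding by itself.

```bash
python3 -c "
from h import *
i=bot.camera_info('wrist');o,d=ray(i,[[328,119]])
d=d[0]
for y in(-.078,-.081,-.084):
    P=o+d*(y-o[1])/d[1]; print(P)
P=plane(i,[[328,119]]*4,.265);print(P)
print(plane(i,[[328,119]],.27),plane(i,[[328,119]],.275),bot.get_obs()['time'])
"
```

```text
[ 0.5082 -0.078  -0.2724]
[ 0.5102 -0.081  -0.4341]
[ 0.5122 -0.084  -0.5957]
[[ 0.5016 -0.068   0.265 ]
 [ 0.5016 -0.068   0.265 ]
 [ 0.5016 -0.068   0.265 ]
 [ 0.5016 -0.068   0.265 ]]
[[ 0.5015 -0.0679  0.27  ]] [[ 0.5015 -0.0678  0.275 ]] 3.75
```

```bash
python3 - <<'E'
from h import *
i=bot.camera_info('wrist');im4=bot.camera('wrist');cv2.imwrite('pics/w4.png',im4);o=bot.get_obs()
im3=cv2.imread('pics/w3.png')
for n,im in(("w3",im3),("w4",im4)):
    g=cv2.cvtColor(im,cv2.COLOR_BGR2GRAY)
    for y in (140,165,180,200,215,230):
        e=np.abs(np.diff(cv2.GaussianBlur(g,(3,3),0)[y,300:365].astype(int)))
        k=np.argsort(e)[-6:];print(n,y,sorted(k+300),g[y,310:350:4])
    c=g[95:140,322:334].mean(1).astype(int);print(c)
print(i["extrinsics"][:3,3]-o["ee_pos"])
E
```

```text
w3 140 [np.int64(312), np.int64(313), np.int64(314), np.int64(355), np.int64(356), np.int64(363)] [126  89  79  89  99 104 101  92 101 101]
w3 165 [np.int64(312), np.int64(313), np.int64(314), np.int64(338), np.int64(339), np.int64(353)] [127  97  77  91  99 105  98  88  65  58]
w3 180 [np.int64(312), np.int64(313), np.int64(314), np.int64(315), np.int64(338), np.int64(353)] [130 104  77  91  98 103  99  89  67  63]
w3 200 [np.int64(313), np.int64(314), np.int64(315), np.int64(337), np.int64(338), np.int64(352)] [131 108  77  91  99 102  99  88  66  61]
w3 215 [np.int64(313), np.int64(314), np.int64(315), np.int64(338), np.int64(339), np.int64(352)] [131 117  76  90  99 101 101  87  65  64]
w3 230 [np.int64(314), np.int64(317), np.int64(321), np.int64(350), np.int64(351), np.int64(352)] [132 121 118  95  99 102  99  85  65  63]
[ 66  66  66  66  66  66  66  66  65  65  65  65  65  65  64  63  63  71
  79  86  90  93  94  96  98 100 102 103 102 102 101 100 101 101 101 101
 100 101 101 101 100 100 101 101 100]
w4 140 [np.int64(305), np.int64(306), np.int64(307), np.int64(312), np.int64
[... 227 characters left out ...]
np.int64(307), np.int64(318), np.int64(319), np.int64(362), np.int64(363)] [179 176 167  74  92  99 105  98  84  82]
w4 200 [np.int64(307), np.int64(308), np.int64(318), np.int64(319), np.int64(361), np.int64(362)] [180 177 169  74  89  99 103  99  85  85]
w4 215 [np.int64(307), np.int64(308), np.int64(318), np.int64(319), np.int64(320), np.int64(362)] [179 176 170  73  90  98 103  96  85  82]
w4 230 [np.int64(308), np.int64(318), np.int64(319), np.int64(320), np.int64(361), np.int64(362)] [180 179 170  72  88  98 102  99  78  68]
[84 83 83 84 84 83 84 84 83 85 89 89 85 84 83 83 81 80 82 85 86 88 91 92
 94 95 95 94 94 94 94 93 93 93 94 93 93 94 94 93 93 93 93 93 93]
[-0.0074  0.0656  0.1538]
```

```bash
python3 -m pendant '0 0.005 -0.005 0 0;0 0.01 -0.01 0 0;0 0.015 -0.015 0 0;0 0.015 -0.015 0 0'
python3 - <<'E'
from h import *
im4=bot.camera('wrist');cv2.imwrite('pics/w5.png',im4);o=bot.get_obs();print(o["ee_pos"],o["wrist_force"],o["opening"])
g=cv2.cvtColor(im4,cv2.COLOR_BGR2GRAY)
print(g[200,300:365:3],g[80:140:2,322:338].mean(1).astype(int))
E
```

```text
time: 4.13
ee_pos: [0.5213, -0.1293, 0.3085]
tcp_rot: [179.9, 0.0, 95.3]
wrist_force: [0.6, -0.4, 0.3]
opening: -0.0004
grasp_force: 0.0
[ 0.5211 -0.1293  0.3079] [ 0.1876 -0.3148 -0.9779] 8.389564402595404e-05
[ 96 102 101  96  81  85  91  91  88  87  83  86  88 139 139 144 148 149
 149 131 147 146] [69 64 62 71 83 82 83 83 83 82 83 83 82 83 83 83 83 83 83 83 83 83 83 83
 88 85 93 96 95 93]
```

```bash
python3 - <<'E'
from h import *
a=cv2.imread('pics/w4.png')[60:360,200:460];b=cv2.imread('pics/w5.png')[60:360,200:460]
s=bot.camera('scene')[40:160,300:420]
v=np.zeros((600,800,3),np.uint8);v[:300,:260]=a;v[:300,260:520]=b;v[300:,:300]=cv2.resize(s,(300,300))
t=bot.camera('top')[90:230,310:440];v[300:,300:580]=cv2.resize(t,(280,300))
cv2.imwrite('pics/c5.png',v)
E
```

```text
(no output)
```

View pics/c5.png

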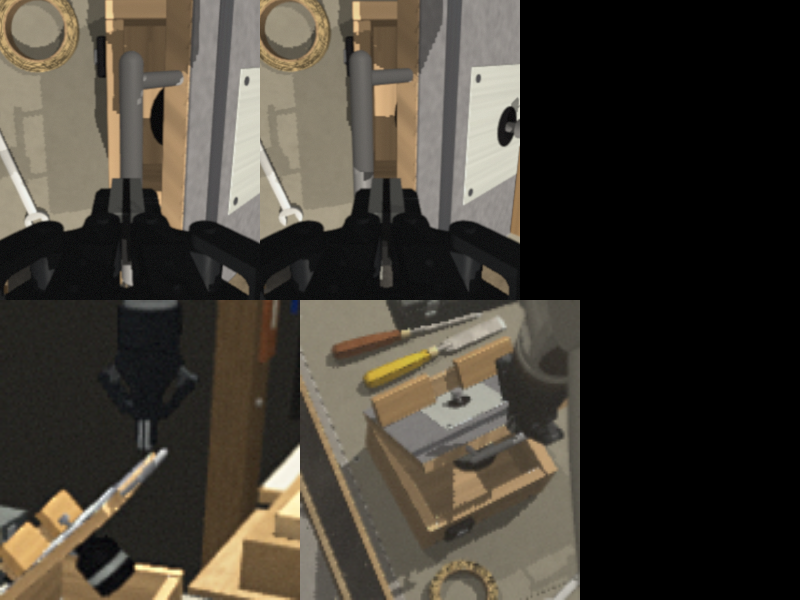

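The crop shows the bar just below and in front of the closed tips. Its left end is at wrist (300,115) and scene (366,101.5).

```bash
python3 - <<'E'
from h import *
i=bot.camera_info('wrist');s=bot.camera_info('scene')
o=bot.get_obs();print(o['ee_pos'])
P,e=tri(i,(300.5,114),s,(365.5,101.5));print(P,e)
P=P+.055*np.array([.08,-.997,0]);print("bar mid",P)
for h in(.689,.692,.698,.703):
    dx=(h-P[0])/.9968;dz=P[2]-.111;print(h,np.hypot(dx,dz),np.arctan2(dz,dx)-np.arctan2(.009,.26))
print(proj(s,[.5213,-.1293,.2835]))
E
```

```text
[ 0.5209 -0.1293  0.3073]
[ 0.4901 -0.0708  0.3308] 0.029834599000168483
bar mid [ 0.4945 -0.1257  0.3308]
0.689 0.29391247375971913 0.8103031256311255
0.692 0.29591883545330777 0.8026964850366346
0.698 0.2999818900050412 0.7877905999836882
0.703 0.30341742807057664 0.7756761654123642
[[357.8047 109.7386]]
```

```bash
python3 - <<'E'
from h import *
s=bot.camera_info('scene')
y=np.array([.3962,.918,0])*.045
print(proj(s,[[.2175,.5049,.194],[.2175,.5049,.219],np.array([.2175,.5049,.207])+y,np.array([.2175,.5049,.207])-y]))
for z in(.26,.28,.3):print(z,proj(s,[[.521,-.129,z],[.50,-.07,z]]))
o,d=ray(s,[[365.5,101.5]]);d=d[0]
for Y in(-.07,-.08):print(o+d*(Y-o[1])/d[1])
i=bot.camera_info('wrist');print(i['extrinsics'][:3,3], proj(i,[[.5213,-.1293,.2835]]))
im=cv2.imread('pics/scene0.png');cv2.imwrite('pics/g.png',im[200:300,320:440])
E
```

```text
[[379.1585 286.6385]
 [380.057  276.3799]
 [361.7074 293.3765]
 [396.3226 270.1138]]
0.26 [[357.6386 116.7517]
 [356.719  123.6562]]
0.28 [[357.8233 110.8257]
 [356.9052 117.5235]]
0.3 [[358.0101 104.8053]
 [357.0936 111.2881]]
[ 0.4739 -0.07    0.3341]
[ 0.4777 -0.08    0.3307]
[ 0.5138 -0.0638  0.4608] [[328.2504 229.5407]]
```

```bash
python3 - <<'E'
from h import *
i=bot.camera_info('wrist');o=bot.get_obs()
for z in(.265,.295):
    p=plane(i,[[301,114],[302,200],[305,225]],z);print(p,p[2]-o['ee_pos'])
g=cv2.cvtColor(cv2.imread('pics/w5.png'),cv2.COLOR_BGR2GRAY)
print(g[160,280:330:2],g[200,280:330:2])
E
```

```text
[[ 0.4994 -0.066   0.265 ]
 [ 0.5038 -0.118   0.265 ]
 [ 0.5069 -0.1344  0.265 ]] [-0.0139 -0.0051 -0.0423]
[[ 0.5016 -0.0657  0.295 ]
 [ 0.5053 -0.1097  0.295 ]
 [ 0.508  -0.1236  0.295 ]] [-0.0129  0.0057 -0.0123]
[127 126 126 105  65  64  74  83  90  95 100 104 104 100  96  90  79 131
 186 187 185 181 178 177 176] [131 131 131 130 131 128  85  77  89  94  96 100 102 101  94  92  81  77
  93  91  91  90  88  86  85]
```

```bash
python3 -m pendant '0 -0.005 -0.03 0 0.0;0 -0.01 -0.06 0 0.0;0 -0.013 -0.07 0 0.03;0 -0.013 -0.07 0 0.03;0 -0.013 -0.07 0 0.03'
python3 - <<'E'
from h import *
i=bot.camera_info('wrist');im=bot.camera('wrist');cv2.imwrite('pics/w6.png',im);o=bot.get_obs();print(o['ee_pos'],i['extrinsics'][:3,3])
s=bot.camera('scene');cv2.imwrite('pics/s6.png',s)
v=np.zeros((600,800,3),np.uint8);v[:400,:400]=cv2.resize(im[80:280,220:420],(400,400),interpolation=cv2.INTER_CUBIC)
v[:400,400:]=cv2.resize(s[50:170,290:410],(400,400),interpolation=cv2.INTER_CUBIC)
v[400:,:320]=cv2.resize(im,(320,200))
cv2.imwrite('pics/c6.png',v)
E
```

```text
time: 4.7
ee_pos: [0.5085, -0.1307, 0.3771]
tcp_rot: [180.0, 0.0, 95.3]
wrist_force: [0.1, -0.9, -0.5]
opening: 0.0299
grasp_force: 0.0
[ 0.5085 -0.1306  0.3761] [ 0.5013 -0.0651  0.5305]
```

View pics/c6.png

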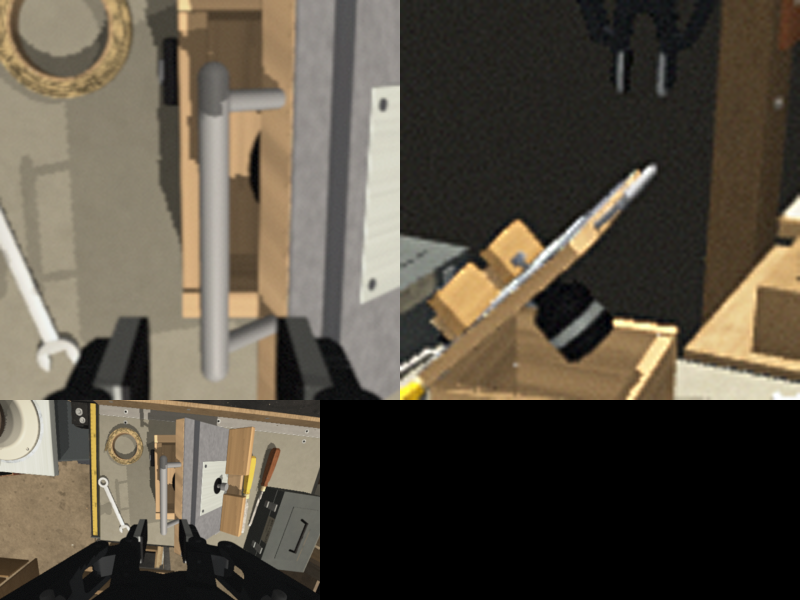

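The wrist view shows the whole bar, with ends at (326.5,111) and (328.5,270), lying between the open fingers. In the scene view the lid's tip is at (366.5,100).

```bash
python3 - <<'E'
from h import *
i=bot.camera_info('wrist');s=bot.camera_info('scene')
for z in(.26,.27,.28,.29,.3,.31,.32):
    p=plane(i,[[326.5,111],[328.5,270]],z);m=p.mean(0);print(z,np.linalg.norm(p[0]-p[1]),m,p[0],proj(s,p).round(1).tolist())
print(bot.get_obs()['ee_pos'])
for h in(.69,.7):
  for x in (.5,.505,.51):
    from scipy.optimize import brentq
    t=brentq(lambda t:.26*np.cos(t)-.009*np.sin(t)-(h-x)/.9968,0,1.2);print(h,x,t,.111+.26*np.sin(t)+.009*np.cos(t))
E
```

```text
0.26 0.1406668728502602 [ 0.5091 -0.1336  0.26  ] [ 0.5016 -0.0637  0.26  ] [[355.5, 124.2], [367.2, 110.0]]
0.27 0.13544154575044573 [ 0.5088 -0.1311  0.27  ] [ 0.5016 -0.0638  0.27  ] [[355.6, 121.2], [366.9, 107.6]]
0.28 0.13021621865063127 [ 0.5085 -0.1285  0.28  ] [ 0.5016 -0.0638  0.28  ] [[355.7, 118.1], [366.6, 105.2]]
0.29 0.12499089155081682 [ 0.5083 -0.126   0.29  ] [ 0.5016 -0.0639  0.29  ] [[355.7, 115.0], [366.3, 102.8]]
0.3 0.11976556445100237 [ 0.508  -0.1235  0.3   ] [ 0.5016 -0.0639  0.3   ] [[355.8, 111.8], [366.1, 100.3]]
0.31 0.11454023735118789 [ 0.5077 -0.1209  0.31  ] [ 0.5016 -0.064   0.31  ] [[355.9, 108.7], [365.8, 97.8]]
0.32 0.1093149102513734 [ 0.5074 -0.1184  0.32  ] [ 0.5016 -0.064   0.32  ] [[356.0, 105.5], [365.5, 95.2]]
[ 0.5085 -0.1305  0.3757]
0.69 0.5 0.7139485784143573 0.28805605399788176
0.69 0.505 0.7418630967217931 0.29330716964521136
0.69 0.51 0.769005734652813 0.2982769083689039
0.7 0.5 0.6554105673379773 0.27660122564781126
0.7 0.505 0.6851684844980758 0.2824977168010485
0.7 0.51 0.7139485784143573 0.28805605399788176
```

```bash
python3 -m pendant '0 0 0.03 0 0.024;0 0 0.055 0 0.024;0 0 0.07 0 0.024;0 0 0.07 0 0.024' 60
python3 -m pendant '0 0 0.005 0 0.024;0 0 0.01 0 0.024;0 0 0.012 0 0.024;0 0 0.012 0 0.024'
```

```text
time: 5.13
ee_pos: [0.5074, -0.1301, 0.3023]
tcp_rot: [-179.6, -0.1, 95.3]
wrist_force: [-0.7, -0.1, -0.6]
opening: 0.0238
grasp_force: 0.0
time: 5.47
ee_pos: [0.5087, -0.1305, 0.2952]
tcp_rot: [180.0, 0.0, 95.3]
wrist_force: [0.2, 0.1, 0.1]
opening: 0.0238
grasp_force: 0.0
```

```bash
python3 -m pendant '0 0 0.004 0 0.024;0 0 0.006 0 0.024;0 0 0.006 0 0;0 0 0.006 0 0;0 0 0.006 0 0' 60
python3 -m pendant '0 0 0 0 0'
```

```text
time: 5.88
ee_pos: [0.5088, -0.1305, 0.2891]
tcp_rot: [180.0, -0.0, 95.3]
wrist_force: [1.3, 0.4, -1.6]
opening: 0.0073
grasp_force: 58.6
time: 5.97
ee_pos: [0.5088, -0.1305, 0.2891]
tcp_rot: [180.0, -0.0, 95.3]
wrist_force: [2.1, 1.2, -1.2]
opening: 0.0072
grasp_force: 58.6
```

```bash
python3 -m pendant '0 0.0025 -0.0025 0 0;0 0.005 -0.005 0 0;0 0.0075 -0.007 0 0;0 0.01 -0.0095 0 0;0 0.01 -0.0095 0 0'
```

```text
time: 6.38
ee_pos: [0.519, -0.1295, 0.2983]
tcp_rot: [-180.0, -0.0, 95.3]
wrist_force: [0.4, 0.4, -9.8]
opening: 0.0071
grasp_force: 59.0
```

```bash
python3 -m pendant '0 0.0025 -0.0025 0 0;0 0.005 -0.0045 0 0;0 0.0075 -0.0065 0 0;0 0.01 -0.009 0 0;0 0.01 -0.009 0 0'
```

```text
time: 6.8
ee_pos: [0.5283, -0.1288, 0.31]
tcp_rot: [179.9, 0.1, 95.3]
wrist_force: [0.2, 0.8, 0.4]
opening: -0.0001
grasp_force: 0.0
```

```bash
python3 -m pendant '0 -0.003 -0.025 0 0.0;0 -0.005 -0.05 0 0.026;0 -0.005 -0.05 0 0.026;0 -0.005 -0.05 0 0.026'
python3 - <<'E'
from h import *
i=bot.camera_info('wrist');im=bot.camera('wrist');cv2.imwrite('pics/w7.png',im);o=bot.get_obs();print(o['ee_pos'],i['extrinsics'][:3,3])
g=cv2.cvtColor(im,cv2.COLOR_BGR2GRAY)
w6=cv2.cvtColor(cv2.imread('pics/w6.png'),cv2.COLOR_BGR2GRAY)
# track bar ends from w6 by template matching
for c in((326,111),(328,268)):
    t=w6[c[1]-14:c[1]+14,c[0]-12:c[0]+12]
    for sc in(.95,1,1.05,1.1):
        r=cv2.matchTemplate(g[60:320,280:380],cv2.resize(t,None,fx=sc,fy=sc),cv2.TM_CCOEFF_NORMED);_,v,_,l=cv2.minMaxLoc(r);print(c,sc,round(v,3),l[0]+280+12*sc,l[1]+60+14*sc)
for y in(140,160,180):print(y,g[y,296:364:2])
E
```

```text
time: 7.13
ee_pos: [0.5242, -0.1293, 0.361]
tcp_rot: [179.6, 0.1, 95.3]
wrist_force: [-0.1, -0.2, 0.3]
opening: 0.0258
grasp_force: 0.0
[ 0.524  -0.1292  0.3594] [ 0.516  -0.0635  0.5143]
(326, 111) 0.95 0.783 329.4 119.3
(326, 111) 1 0.76 330 119
(326, 111) 1.05 0.75 330.6 119.7
(326, 111) 1.1 0.707 331.2 118.4
(328, 268) 0.95 0.738 329.4 281.3
(328, 268) 1 0.733 330 281
(328, 268) 1.05 0.757 329.6 280.7
(328, 268) 1.1 0.707 330.2 279.4
140 [156 178 177 176 174 175 167  87 136 177 181 179 111  76  89  95 102 107
 105  99  92 143 170 172 162  87  16  64 158 161 162 161 161 162]
160 [132 177 178 176 174 176 174 125 120 187 191 185 120  74  87  94  99 105
 103 101  89  38  11   9   9  15  71  92 137 139 138 141 141 144]
180 [102 178 181 178 174 175 175 129  74  91  94  92  83 111 143 162 162 160
 171 168 146  56  13  10  10  20  70 115 153 159 161 163 162 160]
```

```bash
python3 -m pendant '0 0 0.035 0 0.026;0 0 0.055 0 0.026;0 0 0.062 0 0.026;0 0 0.066 0 0.026'
python3 -m pendant '0 0 0.004 0 0.026;0 0 0.008 0 0.026;0 0 0.01 0 0.026'
```

```text
time: 7.52
ee_pos: [0.5229, -0.1289, 0.2904]
tcp_rot: [-179.9, -0.0, 95.3]
wrist_force: [0.1, -0.8, -0.4]
opening: 0.0259
grasp_force: 0.0
time: 7.77
ee_pos: [0.5238, -0.1291, 0.2821]
tcp_rot: [179.9, 0.0, 95.3]
wrist_force: [0.2, 0.5, 0.3]
opening: 0.0261
grasp_force: 0.0
```

```bash
python3 -m pendant '0 0 0.002 0 0;0 0 0.002 0 0;0 0 0.002 0 0;0 0 0.002 0 0' 60
```

```text
time: 8.1
ee_pos: [0.5242, -0.1291, 0.2796]
tcp_rot: [179.9, -0.0, 95.3]
wrist_force: [5.5, 0.4, -3.5]
opening: 0.009
grasp_force: 58.3
```

```bash
python3 -m pendant '0 0.0025 -0.0025 0 0;0 0.005 -0.005 0 0;0 0.0075 -0.0075 0 0;0 0.0075 -0.0075 0 0'
```

```text
time: 8.43
ee_pos: [0.5263, -0.1287, 0.2818]
tcp_rot: [-179.0, -0.2, 95.2]
wrist_force: [-19.9, -4.0, -32.9]
opening: 0.0088
grasp_force: 59.2
```

```bash
python3 -m pendant '0 0.0015 -0.0015 0 0;0 0.003 -0.003 0 0;0 0.003 -0.003 0 0'
python3 - <<'E'
from h import *
im=bot.camera('scene');cv2.imwrite('pics/s8.png',im)
# lid angle in scene: compare far-end silhouettes etc.
s=bot.camera_info('scene')
hz=np.array([.692,-.117,.111]);u=np.array([.9968,.08,0]);w=np.array([-.08,.9968,0])
for t in(.75,.8,.87):
    for yy in(.112,):
        P=[hz+w*yy+(-u*(np.cos(t)*a-np.sin(t)*b)+np.array([0,0,1])*(np.sin(t)*a+np.cos(t)*b)) for a,b in((0,0),(.225,0),(.225,.018))]
        print(t,proj(s,P).round(1).tolist())
E
```

```text
time: 8.68
ee_pos: [0.5262, -0.1287, 0.282]
tcp_rot: [-178.4, -0.2, 95.2]
wrist_force: [-35.4, -5.7, -46.4]
opening: 0.009
grasp_force: 58.3
0.75 [[297.8, 163.9], [344.5, 127.0], [340.7, 122.3]]
0.8 [[297.8, 163.9], [342.1, 124.1], [338.1, 119.7]]
0.87 [[297.8, 163.9], [338.5, 120.3], [334.2, 116.2]]
```

```bash
python3 - <<'E'
from h import *
for n in('s6','s8'):
    g=cv2.cvtColor(cv2.imread(f'pics/{n}.png'),cv2.COLOR_BGR2GRAY)[90:175,285:375]
    g=cv2.resize(g,None,fx=4,fy=4,interpolation=cv2.INTER_CUBIC)
    L=cv2.HoughLinesP(cv2.Canny(g,60,160),1,np.pi/360,50,minLineLength=90,maxLineGap=12)
    for l in L[:,0]:
        a=np.degrees(np.arctan2(l[1]-l[3],l[2]-l[0]))
        if 25<a<65:print(n,(l/4+[285,90,285,90]),round(a,1))
E
```

```text
s6 [323.25 137.5  356.5  104.25] 45.0
s6 [333.25 125.   360.25 101.  ] 41.6
s6 [356.75 174.5  372.5  150.75] 56.4
s8 [305.75 157.75 359.   101.75] 46.4
s8 [305.75 157.5  352.75 108.  ] 46.5
s8 [322.25 131.   357.    96.25] 45.0
s8 [352.75 171.75 369.25 147.75] 55.5
s8 [358.25 172.5  373.   149.5 ] 57.3
```

The edge slope is 46.5° against a prediction of 47° at 0.87 rad, and the lid pushes back hard, so it is at its stop. Relaxing, releasing and retracting.

```bash
python3 -m pendant '0 -0.004 0.004 0 0;0 -0.008 0.008 0 0;0 -0.008 0.008 0 0.026;0 -0.008 0.008 0 0.026;0 -0.008 0.008 0 0.026'
python3 -m pendant '0 0 -0.03 0 0.026;0 0 -0.07 0 0.026;0 0 -0.1 0 0.04;0 0 -0.1 0 0.06' 
python3 - <<'E'
from h import *
im=bot.camera('scene');cv2.imwrite('pics/s9.png',im)
g=cv2.cvtColor(im,cv2.COLOR_BGR2GRAY)[90:175,285:375]
g=cv2.resize(g,None,fx=4,fy=4,interpolation=cv2.INTER_CUBIC)
L=cv2.HoughLinesP(cv2.Canny(g,60,160),1,np.pi/360,50,minLineLength=90,maxLineGap=12)
for l in L[:,0]:
    a=np.degrees(np.arctan2(l[1]-l[3],l[2]-l[0]))
    if 25<a<65:print((l/4+[285,90,285,90]),round(a,1))
o=bot.get_obs();print(o['q'],o['ee_pos'])
E
```

```text
time: 9.15
ee_pos: [0.5262, -0.1289, 0.2835]
tcp_rot: [179.9, 0.0, 95.3]
wrist_force: [0.5, 0.4, 0.3]
opening: 0.0261
grasp_force: 0.0
time: 9.48
ee_pos: [0.5263, -0.1288, 0.3894]
tcp_rot: [179.5, 0.2, 95.3]
wrist_force: [-0.1, -0.8, 0.1]
opening: 0.0492
grasp_force: 0.0
[322.5  131.25 355.5   97.75] 45.4
[322.25 131.25 354.5   98.5 ] 45.4
[353.25 171.5  369.75 147.5 ] 55.5
[358.  173.  373.  149.5] 57.4
[353.   171.5  369.25 147.5 ] 55.9
[-13.7553  11.8644  37.3857 115.0948  -0.0029  70.9492] [ 0.5267 -0.129   0.3864]
```

```bash
python3 -m pendant '0.04 -0.005 0 7 0.06;0.08 -0.01 0 14 0.06;0.12 -0.015 0 21 0.06;0.16 -0.02 0 28 0.06;0.2 -0.025 0 35 0.06'
python3 - <<'E'
from h import *
print(toolshift([.428,.306,.386]))
E
```

```text
time: 9.95
ee_pos: [0.4851, 0.0561, 0.3819]
tcp_rot: [180.0, -0.0, 62.6]
wrist_force: [1.4, 0.6, 0.5]
opening: 0.0597
grasp_force: 0.0
[ 0.1957 -0.1656 -0.0041]
```

```bash
python3 -m pendant '0.031 -0.026 0 7 0.06;0.062 -0.052 0 14 0.06;0.093 -0.078 0 21 0.06;0.124 -0.104 0 28 0.06;0.155 -0.131 0 35 0.06'
python3 - <<'E'
from h import *
print(toolshift([.428,.306,.386]),bot.get_obs()['q'])
E
```

```text
time: 10.37
ee_pos: [0.444, 0.2337, 0.382]
tcp_rot: [180.0, -0.0, 31.3]
wrist_force: [1.0, 0.7, 0.7]
opening: 0.06
grasp_force: 0.0
[ 0.0239 -0.0701 -0.004 ] [ 27.7685   5.85    29.9572 114.0888  -0.0076 176.4662]
```

```bash
python3 -m pendant '0.04 0 0 -7 0.06;0.08 0 0 -14 0.06;0.12 0 0 -21 0.06;0.16 0 0 -28 0.06;0.2 0 0 -35 0.06'
python3 - <<'E'
from h import *
print(toolshift(bot.get_obs()['ee_pos']+[.04,.0,0]),bot.get_obs()['q'])
E
```

```text
time: 10.78
ee_pos: [0.5865, 0.3201, 0.3741]
tcp_rot: [179.6, -0.5, 62.1]
wrist_force: [63.1, 33.8, 110.8]
opening: 0.0602
grasp_force: 0.0
[0.0187 0.0353 0.0004] [ 28.6325  36.9339  70.8019 123.2075  -0.0082 146.536 ]
```

```bash
python3 - <<'E'
from h import *
o=bot.get_obs();print(toolshift([.50,.29,.36]),toolshift([.428,.306,.36]))
E
python3 -m pendant '-0.01 -0.02 0 0 0.06;-0.02 -0.04 0 -2 0.06'
python3 - <<'E'
from h import *
o=bot.get_obs();print(o['q'],o['wrist_force'],o['torque'],o['ee_pos'])
E
```

```text
[-0.0672 -0.0624  0.0131] [-0.0868 -0.1335  0.0124]
time: 10.95
ee_pos: [0.5481, 0.3245, 0.3507]
tcp_rot: [-179.3, 1.1, 63.9]
wrist_force: [-0.5, 0.6, 2.1]
opening: 0.0604
grasp_force: 0.0
[ 30.6388  27.8089  53.7954 117.2278  -0.034  146.7423] [-0.4775  0.5876  2.089 ] [-0.0222  0.0352 -0.0037] [0.5481 0.3245 0.3507]
```

```bash
python3 -c "
from h import *
print(toolshift([.428,.306,.30]))"
python3 -m pendant '-0.02 -0.02 0.01 -7 0.06;-0.04 -0.04 0.02 -14 0.06;-0.06 -0.07 0.03 -21 0.06;-0.07 -0.1 0.04 -28 0.06;-0.07 -0.1 0.05 -35 0.06'
python3 -m pendant '0 0 0 -7 0.06;0 0 0 -14 0.06;0 0 0 -21 0.06;0 0 0 -28 0.06;0 0 0 -35 0.06'
python3 -m pendant '0 0 0 -7 0.06;0 0 0 -14 0.06;0 0 0 -21 0.06;0 0 0 -28 0.06;0 0 0 -35 0.06'
python3 -c "
from h import *
print(toolshift([.428,.306,.25]),bot.get_obs()['q'])"
```

```text
[-0.0685 -0.0992  0.0531]
time: 11.37
ee_pos: [0.4171, 0.3019, 0.3223]
tcp_rot: [179.4, -0.3, 97.4]
wrist_force: [-0.4, -0.8, 0.9]
opening: 0.06
grasp_force: 0.0
time: 11.78
ee_pos: [0.4218, 0.3025, 0.3216]
tcp_rot: [179.4, 0.2, 132.4]
wrist_force: [-0.9, 0.7, 1.6]
opening: 0.0601
grasp_force: 0.0
time: 12.2
ee_pos: [0.4219, 0.3025, 0.3215]
tcp_rot: [179.6, 0.5, 167.4]
wrist_force: [-1.2, -0.1, 0.8]
opening: 0.0604
grasp_force: 0.0
[-0.0046  0.0042  0.0716] [ 35.686    3.7706  20.4072 106.0183  -0.0802  48.3269]
```

```bash
python3 -m pendant '-0.002 0.002 0.01 -7 0.06;-0.004 0.004 0.02 -14 0.06;-0.004 0.004 0.04 -21 0.06;-0.004 0.004 0.07 -28 0.06;-0.004 0.004 0.07 -29.2 0.06'
python3 -m pendant '0 0 0 0 0.06;0 0 0 0 0.06'
python3 - <<'E'
from h import *
i=bot.camera_info('wrist');im=bot.camera('wrist');cv2.imwrite('pics/w9.png',im);o=bot.get_obs();print(o['ee_pos'],o['tcp_rot'])
d=np.array([-.286,.958,0]);P0=np.array([.4139,.3547,.028])
pts=[P0+d*.048,P0,P0-d*.03,P0-d*.071]
print(proj(i,pts))
g=cv2.cvtColor(im,cv2.COLOR_BGR2HSV)
cv2.imwrite('pics/x.png',im)
E
```

```text
time: 12.62
ee_pos: [0.4259, 0.3048, 0.2459]
tcp_rot: [-180.0, 0.2, -163.5]
wrist_force: [-0.7, -0.5, -2.0]
opening: 0.06
grasp_force: 0.0
time: 12.78
ee_pos: [0.4275, 0.306, 0.2535]
tcp_rot: [179.8, 0.7, -164.0]
wrist_force: [0.1, -0.1, -0.6]
opening: 0.0596
grasp_force: 0.0
[0.4278 0.3062 0.254 ] [ 179.8121    0.758  -163.9792]
[[408.7334 168.93  ]
 [368.3285 169.3263]
 [343.034  169.5835]
 [308.4501 169.9464]]
```

View pics/w9.png

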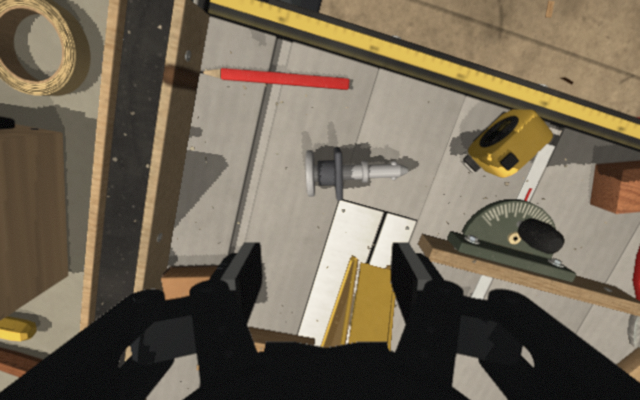

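The wrist view shows the pin with its nose at (409,170), its plate at (338,174) and its button at (309,173), matching the predicted positions. I'll measure its axis numerically.

```bash
python3 - <<'E'
from h import *
i=bot.camera_info('wrist');im=cv2.imread('pics/w9.png')
g=cv2.cvtColor(im,cv2.COLOR_BGR2GRAY).astype(int)
for c in(305,308,311,314,322,328,338,345,350,360,366,372,380,388,396,402):print(c,g[144:204:2,c])
E
```

```text
305 [141 139 140 136 132 129 133 137 140 145 145 150 151 161 162 162 158 160
 159 161 161 159 158 158 159 161 161 160 160 161]
308 [139 140 141 102  91 106 119 133 144 150 159 168 177 184 193 200 204 203
 201 197 191 187 182 174 167 156 153 160 161 164]
311 [142 148 140  93  70  83  93 102 112 122 129 134 141 151 160 167 171 177
 181 184 181 175 170 164 160 146 140 164 162 162]
314 [147 140 138 127  78  68  68  64  64  64  63  70  82  90  99 104 107  98
  89  74  76  92  96  97 102 116 147 160 160 161]
322 [135  96  68  71  70  71  72  71  54  39  61  66  79  83  91  94  94  93
  88  81  69  87 124 160 159 158 158 158 156 157]
328 [133  84  72  71  69  71  71  70  47  44  62  68  77  84  89  92  93  93
  89  82  75  93 147 161 159 159 160 158 157 156]
338 [155 130  34  31  59  92 100 102 101 100 101 101 101 100  99  98  99  99
  97  98  99  98  98  98  95  96  95  97  97 121]
345 [144  91  74  70  69  69  69  71  70  68  76  75  90 101 114 117 114  98
  86  92  95  94 121 180 180 179 181 176  86 222]
350 [107  93  80  70  71  70  69  67  66  67  73  77  88 106 112 116 120  98
  98  9
[... 231 characters left out ...]
186 193 192 173
 154 113  97 152 174 172 170 171 171 171 170 170]
372 [172 163 153 143 141 145 131  67  68  85  86 116 154 179 191 197 169 153
 167 166 170 170 170 169 172 173 171 173 173 172]
380 [169 165 144 144 144 133  68  68  70  90  86 122 155 182 193 194 164 166
 170 169 169 166 168 167 167 167 167 171 169 168]
388 [162 153 141 144 145 144 144 144  88  75  84 128 157 183 195 191 160 161
 164 167 168 168 168 168 167 168 171 168 169 167]
396 [165 163 163 148 137 137 139 134  94 100 123 134 163 184 194 188 151 147
 162 165 165 166 167 165 166 167 166 172 172 172]
402 [168 169 170 168 167 167 151 112  96  94  89  90 127 147 151 137 162 168
 165 165 166 166 167 165 163 163 164 164 164 165]
```

```bash
python3 -m pendant '-0.003 0 0.037 -2.4 0.06;-0.003 0 0.074 -2.4 0.06;-0.003 0 0.11 -2.4 0.06;-0.003 0 0.14 -2.4 0.06;-0.003 0 0.15 -2.4 0.06' 40
python3 -m pendant '0 0 0.02 0 0.06;0 0 0.037 0 0.06;0 0 0.042 0 0.06;0 0 0.042 0 0.06'
python3 -c "
from h import *
print(toolshift([.431,.307,.062]))"
```

```text
time: 13.25
ee_pos: [0.4311, 0.3069, 0.0992]
tcp_rot: [179.9, 0.5, -161.5]
wrist_force: [-0.8, -0.1, -0.0]
opening: 0.0604
grasp_force: 0.0
time: 13.58
ee_pos: [0.4325, 0.3079, 0.0607]
tcp_rot: [179.9, 0.6, -161.5]
wrist_force: [0.5, 0.5, -0.8]
opening: 0.0595
grasp_force: 0.0
[ 0.0017 -0.0004 -0.0013]
```

```bash
python3 -m pendant '0 0 0 0 0.02;0 0 0 0 0.02;0 0 0 0 0.02' 40
python3 -m pendant '0 0 0 0 0.02;0 0 0 0 0.02'
```

```text
time: 13.83
ee_pos: [0.433, 0.3082, 0.0617]
tcp_rot: [179.9, 0.7, -161.4]
wrist_force: [0.7, 0.3, 0.0]
opening: 0.0244
grasp_force: 0.0
time: 14.0
ee_pos: [0.4325, 0.3079, 0.0606]
tcp_rot: [179.9, 0.7, -161.4]
wrist_force: [0.0, -0.6, 0.7]
opening: 0.02
grasp_force: 0.0
```

```bash
python3 -m pendant '0 0 0 0 0.06;0 0 0 0 0.06;0 0 0.01 0 0.06;0 0 0.015 0 0.06'
python3 -m pendant '0 0 0 0 0.02;0 0 0 0 0.02;0 0 0 0 0.02;0 0 0 0 0.02'
python3 - <<'E'
from h import *
i=bot.camera_info('wrist');im=bot.camera('wrist');cv2.imwrite('pics/w10.png',im)
d=np.array([np.cos(np.radians(108.5)),np.sin(np.radians(108.5)),0]);G=np.array([.431,.307,.028])
p=proj(i,[G+d*.0985,G+d*.0505,G+d*.0205,G-d*.0205,[.431,.307,.056]]);print(p)
g=cv2.cvtColor(im,cv2.COLOR_BGR2GRAY)
for c in range(270,460,10):print(c,g[60:300:8,c])
E
```

```text
time: 14.33
ee_pos: [0.4322, 0.3077, 0.0438]
tcp_rot: [179.9, 0.6, -161.4]
wrist_force: [-0.1, -0.6, -0.1]
opening: 0.0598
grasp_force: 0.0
time: 14.67
ee_pos: [0.4324, 0.3078, 0.0451]
tcp_rot: [179.9, 0.6, -161.4]
wrist_force: [-0.1, -0.2, 0.4]
opening: 0.02
grasp_force: 0.0
[[499.4534 233.4562]
 [415.1785 233.4389]
 [362.058  233.3843]
 [289.2448 233.2555]
 [325.7224 255.005 ]]
270 [133 131 133 132 133 134 132 132 133 132 131 131 143 154 155 156 156 154
 152 149 152 152 150 151 153  66  15  17  15  23]
280 [133 132 133 132 131 127 130 130 126 128 129 130 131 132 133 142 144 148
 151 144 143 144 150 157  15  14  26  16  14  17]
290 [133 147 131 129 127 126 124 130 143 135 134 131 128 129 130 130  71  95
 103 116 125 132 136  61  61  62  61  73  12  14]
300 [129 129 131 132 132 132 133 136 156 156 151 150 151 152 150 129  63  53
  54  52  64  74  77  29   6  10  10  13  10  12]
310 [132 132 133 132 133 131 129 128 154 152 155 154 152 150 125  63  66  64
  65  35  38  43  50  53  51 117 148 151 147 149]
320 [131 130 129 129 130 129 133 132 131 131 151 149 147 149 124  65  66  67
  65 
[... 995 characters left out ...]
 85  86  65  66
  64  81  60  82 102 108  89 161 157 160 158  13]
410 [141 141 143 142 140 143 143 125 158 161 160 161 161 163  94  78  63  65
  64  73  70  86  97 100  97 158 161 160 162  10]
420 [141 141 143 138 136 155 158 160 162 163 163 159 158 161 161 150  82  64
  64  88  84  78  99 104 160 160 157 155 106  16]
430 [127 148 154 158 156 158 158 159 157 158 160 158 158 154 158 111  66  66
  62  90  80  80  98 102 155 155 156 155  15  17]
440 [152 156 156 158 158 157 156 154 154 152 155 158 158 157 158 142  65  65
  65  73  83  79  98 105 156 158 156 158  11  17]
450 [154 154 155 154 154 153 152 151 153 156 157 158 157 154 158 125  65  66
  65  90  82  77  98 103 158 157 157 156 102  13]
```

```bash
python3 -m pendant '0 0 0 0 0.06;0 0 0 0 0.06;0 0 0.012 0 0.06;0 0 0.022 0 0.06;0 0 0.022 0 0.06'
python3 -m pendant '0 0 0 0 0.025;0 0 0 0 0.025;0 0 0 0 0.025;0 0 0 0 0.025' 40
```

```text
time: 15.13
ee_pos: [0.432, 0.3077, 0.0206]
tcp_rot: [179.9, 0.5, -161.4]
wrist_force: [0.0, 0.8, -0.3]
opening: 0.0604
grasp_force: 0.0
time: 15.47
ee_pos: [0.433, 0.3083, 0.0242]
tcp_rot: [179.9, 0.7, -161.4]
wrist_force: [-1.9, 0.7, 8.5]
opening: 0.0348
grasp_force: 47.5
```

The squeeze took: the opening is 34.8 mm under load, so the button is fully in. Lifting and carrying.

```bash
python3 -m pendant '0 0 -0.02 0 0.025;0 0 -0.06 0 0.025;0 0 -0.1 0 0.025;0 0 -0.14 0 0.025;0 0 -0.18 0 0.025' 50
python3 -c "
from h import *
print(toolshift([.36,0,.22]),bot.get_obs()['q'])"
```

```text
time: 15.88
ee_pos: [0.4303, 0.3064, 0.2046]
tcp_rot: [179.9, 0.6, -161.4]
wrist_force: [1.3, -0.2, -1.2]
opening: 0.0343
grasp_force: 56.7
[ 0.1642 -0.268  -0.0175] [35.5048  1.0735  4.3085 92.6625 -0.089  16.9039]
```

```bash
python3 -m pendant '0.02 -0.033 -0.004 3 0.025;0.04 -0.066 -0.008 6 0.025;0.061 -0.1 -0.012 9 0.025;0.081 -0.133 -0.016 12 0.025;0.102 -0.167 -0.02 13.6 0.025'
python3 -c "
from h import *
print(toolshift([.36,0,.22]),toolshift([.38,-.33,.22]),bot.get_obs()['q'])"
```

```text
time: 16.3
ee_pos: [0.3862, 0.1146, 0.2214]
tcp_rot: [179.8, 0.6, -175.1]
wrist_force: [1.7, -0.1, -1.1]
opening: 0.0344
grasp_force: 56.7
[ 0.0359 -0.1119  0.0006] [ 0.0441 -0.4424 -0.0008] [ 16.434  -15.5311  -8.7106  96.2335   0.1157  11.5463]
```

```bash
python3 -m pendant '0.005 -0.04 0 0 0.025;0.012 -0.08 0 0 0.025;0.018 -0.12 0 0 0.025;0.02 -0.16 0 0 0.025;0.022 -0.2 0 0 0.025'
python3 -m pendant '0.005 -0.04 0 0 0.025;0.01 -0.08 0 0 0.025;0.014 -0.12 0 0 0.025;0.018 -0.16 0 0 0.025;0.022 -0.2 0 0 0.025'
python3 -c "
from h import *
print(toolshift([.45,-.34,.18]),toolshift([.60,-.345,.12]),bot.get_obs()['q'])"
```

```text
time: 16.72
ee_pos: [0.3819, -0.087, 0.2206]
tcp_rot: [179.8, 0.6, -175.0]
wrist_force: [0.5, 0.9, -1.9]
opening: 0.0344
grasp_force: 56.7
time: 17.13
ee_pos: [0.3774, -0.2883, 0.2192]
tcp_rot: [179.7, 0.6, -175.0]
wrist_force: [0.8, 0.5, -1.2]
opening: 0.0343
grasp_force: 56.7
[-0.0675 -0.0579  0.0396] [-0.2159 -0.0762  0.101 ] [-37.7369  -5.5248  -0.4535  94.8371   0.5711 -42.7126]
```

```bash
python3 -c "
from h import *
i=bot.camera_info('top')
for z in(0,.2,.4):print(z,plane(i,[[484,225],[418,78],[485,140],[505,195]],z))
for z in (.1,.3,.4):print(proj(i,[[.626,-.43,z]]))
"
python3 -m pendant '-0.03 -0.012 0.005 0 0.025;-0.07 -0.025 0.012 0 0.025;-0.1 -0.04 0.02 0 0.025;-0.13 -0.05 0.03 0 0.025;-0.13 -0.055 0.04 0 0.025'
```

```text
0 [[ 0.2726 -0.367   0.    ]
 [ 0.8705 -0.3931  0.    ]
 [ 0.5525 -0.5141  0.    ]
 [ 0.3415 -0.4849  0.    ]]
0.2 [[ 0.2611 -0.2778  0.2   ]
 [ 0.7728 -0.3001  0.2   ]
 [ 0.5006 -0.4037  0.2   ]
 [ 0.3201 -0.3787  0.2   ]]
0.4 [[ 0.2496 -0.1887  0.4   ]
 [ 0.675  -0.2072  0.4   ]
 [ 0.4487 -0.2933  0.4   ]
 [ 0.2986 -0.2725  0.4   ]]
[[464.1769 117.6115]]
[[485.8478  86.7732]]
[[499.3169  67.5517]]
time: 17.55
ee_pos: [0.5167, -0.33, 0.177]
tcp_rot: [179.6, 0.5, -174.9]
wrist_force: [-0.6, -0.5, -2.5]
opening: 0.0345
grasp_force: 56.7
```

```bash
python3 -c "
from h import *
print(toolshift([.60,-.345,.12]))"
python3 -m pendant '-0.03 -0.005 0.02 0 0.025;-0.06 -0.007 0.04 0 0.025;-0.083 -0.008 0.055 0 0.025;-0.083 -0.008 0.055 0 0.025;-0.083 -0.008 0.055 0 0.025'
python3 - <<'E'
from h import *
i=bot.camera_info('wrist');im=bot.camera('wrist');cv2.imwrite('pics/w11.png',im);o=bot.get_obs();print(o['ee_pos'],o['tcp_rot'],o['q'])
def T(x,y,z,yaw=5,bar=(.526,-.126)):
    c,s=np.cos(np.radians(yaw)),np.sin(np.radians(yaw))
    x=x+.0608;return [bar[0]+c*x-s*y,bar[1]+s*x+c*y,z]
P=[T(.02,-.118,.082),T(.0292,-.118,.082),T(.0108,-.118,.082),T(.02,-.118,.0912),T(.02,-.118,.0728),T(-.1,-.11,.111),T(-.1,-.11,0.)]
print(proj(i,P))
M=R.from_euler('xyz',o["tcp_rot"],degrees=True).as_matrix();a=o['ee_pos']-M[:,2]*.0045
print("nose",proj(i,[a+M[:,1]*.0985,a+M[:,1]*.0505,a+M[:,1]*.02]))
E
```

```text
[-0.0812 -0.0227  0.0576]
time: 17.97
ee_pos: [0.5966, -0.3292, 0.1236]
tcp_rot: [179.6, 0.4, -174.9]
wrist_force: [-0.5, 0.2, -0.8]
opening: 0.0345
grasp_force: 56.7
[ 0.5964 -0.3296  0.1253] [ 179.6889    0.4632 -174.9661] [-29.1556  22.3999  20.3704  87.7622   0.5176 -34.1899]
[[462.2861 261.5158]
 [460.6703 273.9719]
 [463.9323 248.7596]
 [468.2065 268.0056]
 [456.8283 255.5353]
 [531.7093  61.0307]
 [447.1846  80.8577]]
nose [[523.5903 252.9516]
 [427.8772 253.1584]
 [366.4182 253.1977]]
```

```bash
python3 -m pendant '0 -0.01 0 0 0.025;0 -0.018 0 0 0.025;-0.01 -0.018 0 0 0.025;-0.01 -0.018 0 0 0.025'
cat > look.py <<'E'
from h import *
import sys
i=bot.camera_info('wrist');im=bot.camera('wrist');cv2.imwrite(f'pics/{sys.argv[1]}.png',im);o=bot.get_obs();print(o['ee_pos'],o['tcp_rot'])
def T(x,y,z,yaw=5,bar=(.526,-.126)):
    c,s=np.cos(np.radians(yaw)),np.sin(np.radians(yaw))
    x=x+.0608;return [bar[0]+c*x-s*y,bar[1]+s*x+c*y,z]
a=np.linspace(0,2*np.pi,5)[:4]
P=[T(.02,-.118,.082)]+[T(.02+.0092*np.cos(t),-.118,.082+.0092*np.sin(t)) for t in a]
print(proj(i,P))
M=R.from_euler('xyz',o["tcp_rot"],degrees=True).as_matrix();a=o['ee_pos']-M[:,2]*.0045
print("nose",proj(i,[a+M[:,1]*.0985,a+M[:,1]*.0505,a+M[:,1]*.02]))
g=cv2.cvtColor(im,cv2.COLOR_BGR2GRAY)
r0,r1,c0,c1=map(int,sys.argv[2:6])
for y in range(r0,r1,4):print(y,' '.join('%3d'%v for v in g[y,c0:c1:4]))
E
python3 look.py w12 180 340 360 560
```

```text
time: 18.35
ee_pos: [0.6088, -0.3485, 0.1272]
tcp_rot: [179.8, 0.7, -175.1]
wrist_force: [0.6, -0.5, -1.4]
opening: 0.0346
grasp_force: 56.7
[ 0.6083 -0.3482  0.127 ] [ 179.7894    0.6351 -175.0477]
[[492.6013 244.1014]
 [490.6499 256.6903]
 [499.7241 249.8991]
 [494.5894 231.2079]
 [486.0315 238.7563]]
nose [[523.2332 250.9346]
 [428.4538 251.1442]
 [367.6538 251.1906]]
180 183 183 183 184 181 182 184 185 148 100 101  99  86  74  74  74  73  75  74  74  72  74  77  74  74  93 109 146 151 149 146  77  74  73  72  71  73  74  78  80  79  78  78  78  74  73  76  75  76 105
184 183 185 184 185 186 183 182 185 184 124 119 100  86  72  97  76  74  75  77  74  75  76  81 142 151 149 151 142 152 150 146 131  71  73  71  70  73  74  79  81  80  80  79  76  74  73  77  77  78 108
188 185 186 184 183 183 184 182 182 180 184 182 181 181 171 141  75  75  74  74 140 142 152 153 151 152 149 148 145 152 151 144 136 140  72  68  70  75  75  79  79  80  79  79  76  73  73  77  75  87 107
192 182 183 182 181 183 180 180 178 183 182 181 184 181 179 152 103  97 151 150 150 151 150 152 152 152 149 148 14
[... 6733 characters left out ...]
  22  18  22  19  19  18  16  16  19  18  16  18  19  20  17  20  97 150 137 131 101  84
328  97 170 180 175 179  19  19  19  18  22  17  20  22  19  20  20  20  17  30  30  29  32  31  31  29  34  28  23  21  19  15  21  19  18  22  17  20  18  20  17  15  17  22  15  16  48 136 131  99  79
332 179 179 176 175 176  12  18  20  21  17  21  21  16  15  15  19  13  19  27  32  30  32  30  28  29  33  24  21  24  93  21  18  21  19  21  17  19  18  21  20  18  19  15  15  15  21  16  82 108  79
336 176 176 178 177 170  18  17  15  20  14  18  22  20  14  20  19  21  17  28  32  30  31  30  31  31  35  24  24  19 149 174  47  17  21  19  18  19  19  21  15  21  19  21  19  15  18  20  19  24  67
```

```bash
python3 -m pendant '0 0 0.02 0 0.025;0 0 0.04 0 0.025;0 0 0.05 0 0.025;0 0 0.05 0 0.025'
python3 look.py w13 190 300 440 640
```

```text
time: 18.73
ee_pos: [0.6073, -0.3464, 0.0737]
tcp_rot: [179.6, 0.4, -175.0]
wrist_force: [-0.8, 0.4, -1.9]
opening: 0.0345
grasp_force: 56.7
[ 0.6079 -0.3467  0.0755] [ 179.6818    0.4797 -175.0117]
[[539.449  288.6959]
 [536.1891 304.4168]
 [551.4957 298.7437]
 [542.7898 272.4742]
 [528.5955 279.6509]]
nose [[523.7299 254.5646]
 [428.0861 254.8337]
 [366.6818 254.91  ]]
190  75  77  75  77  77  76  77  77  78  76  74  72  76  75  77  73  79  77  75  76  74  68  73  76  73  72  72  71  72  75  75  75  80  82  82  82  83  81  80  79  79  77  74  75  71  72  77  76  75  79
194  76  76  76  74  76  75  77 114 129 144 145 143 143 148 121  75  79  78  77  76  75  69  75  77  69  70  71  71  72  76  76  75  80  80  83  81  83  82  81  80  82  80  75  74  73  73  78  78  77  77
198  77  77  76  76  78  77 146 157 154 153 152 153 151 154 143  77  79  77  77  77  72  70  76  76  73  71  72  70  74  77  74  78  78  81  83  81  81  79  80  80  81  78  76  74  72  75  78  76  77  78
202  76  76 155 156 156 156 154 155 159 155 153 152 153 154 148 144  80  77  78  76  73  71  77  73  71  74  71  7
[... 4285 characters left out ...]
 203 157 104 122 122 124 121 133 135 136 128 143 143 144 148 152 153 159 214 211 210 209
290 184  19  19  20  16  21  15  21  19  19  77 136 156 156 154 152 151 142 140 147 141 124 122 119 148 141 145 144 196 111  99 125 121 124 122 122 137 134 135 144 144 143 149 152 152 184 213 211 208 206
294  23  19  18  17  20  22  23  26  17  18  20  22 124 157 154 152 149 138 141 146 141 129 123 118 126 131 126 127  86  99  96 125 123 123 121 119 137 134 135 123 144 146 149 152 153 204 213 211 209 206
298  23  19  24  24  18  17  20  15  23  17  19  22  14  57 148 153 148 140 141 146 142 138 123 118 121 130 101 105  80  96 101 121 123 121 124 121 133 135 135 140 143 146 149 153 154 213 211 209 209 204
```

```bash
cat > hole.py <<'E'
from h import *
import sys
def T(x,y,z,yaw=5,bar=(.526,-.126)):
    c,s=np.cos(np.radians(yaw)),np.sin(np.radians(yaw))
    x=x+.0608;return [bar[0]+c*x-s*y,bar[1]+s*x+c*y,z]
g=cv2.cvtColor(cv2.imread('pics/%s.png'%sys.argv[1]),cv2.COLOR_BGR2GRAY)
r0,r1,c0,c1=map(int,sys.argv[2:6])
for y in range(r0,r1,2):print(y,' '.join('%3d'%v for v in g[y,c0:c1:2]))
i=bot.camera_info('wrist')
t=np.linspace(0,2*np.pi,40)
e=cv2.fitEllipse(proj(i,[T(.02+.0092*np.cos(a),-.118,.082+.0092*np.sin(a)) for a in t]).astype(np.float32));print(e)
E
python3 hole.py w13 264 326 524 572
```

```text
264 119 122 120 120 121 124 124 122 121 121 120 123 124 122 121 124 124 124 122 123 125 119  90  85
266 118 119 123 118 122 124 125 122 121 122 120 123 125 123 122 121 124 126 124 123 125 123 116 102
268 121 119 122 119 122 122 124 125 120 123 126 123 124 123 122 123 125 125 124 121 124 126 123 120
270 119 119 120 119 119 122 124 126 137 153 153 144 134 127 122 121 123 124 124 122 124 124 122 121
272 120 120 121 120 120 122 125 147 173 166 156 154 150 144 130 123 122 124 125 121 124 124 123 123
274 123 119 121 123 120 119 131 176 179 167 164 162 160 124 176 178 123 124 124 125 121 124 125 122
276 122 120 121 121 120 120 151 183 176 160 172 169 148 121 202 205 162 123 125 125 121 122 123 123
278 122 120 118 121 120 120 168 186 177 175 175 174 123 155 209 202 196 143 123 124 122 122 126 124
280 123 121 118 120 121 125 177 184 162 172 176 173 113 175 209 198 200 148 123 125 123 121 125 124
282 123 121 119 120 122 128 182 182 161 170 173 168 130 183 207 194 192 123 119 124 123 121 123 124
284 122 121 118 118 120 128 176 174 165 166 168 166 143 186 206 192 178 104 111 123 124 122 122 124

[... 1399 characters left out ...]

314 143 141 138 123 120 120 119 119 120 118 116 121 123 124 120 118 120 118 119 123 121 122 121 121
316 128 142 142 128 123 121 118 118 119 118 117 119 122 124 120 118 121 118 119 122 122 121 119 121
318  45 106 138 131 122 120 119 118 118 120 118 119 121 123 121 119 118 120 119 121 123 120 119 119
320  13  23  77 117 120 122 119 118 119 119 118 118 121 122 122 119 119 118 118 119 122 121 120 119
322  16  22  15  39  78 113 121 118 116 119 117 118 118 122 122 119 117 121 120 119 121 120 121 120
324  18  15  18  19  17  54  97 118 118 118 119 116 119 122 123 120 118 119 120 119 122 121 120 117
((538.7064819335938, 286.1282653808594), (22.299551010131836, 37.53688049316406), 166.124755859375)
```

```bash
python3 -m pendant '0 0 0 0 0.025;0 0 0 0 0.025'
cat > fit.py <<'E'
from h import *
import sys,json
o=bot.get_obs();i=bot.camera_info('wrist');im=bot.camera('wrist');cv2.imwrite(f'pics/{sys.argv[1]}.png',im)
x,y=map(int,sys.argv[2:4]);w=30
g=cv2.cvtColor(im,cv2.COLOR_BGR2GRAY)
p=g[y-w:y+w,x-w:x+w];base=np.median(p);m=(np.abs(p.astype(int)-base)>9).astype(np.uint8)
m=cv2.morphologyEx(m,cv2.MORPH_OPEN,np.ones((2,2)));m=cv2.morphologyEx(m,cv2.MORPH_CLOSE,np.ones((4,4)))
n,l,st,ce=cv2.connectedComponentsWithStats(m)
k=[j for j in range(1,n) if st[j,0]>0 and st[j,1]>0 and st[j,0]+st[j,2]<2*w and st[j,1]+st[j,3]<2*w]
k=max(k,key=lambda j:st[j,4])
c=max(cv2.findContours((l==k).astype(np.uint8),0,1)[0],key=cv2.contourArea)
e=cv2.fitEllipse(cv2.convexHull(c));e=((e[0][0]+x-w,e[0][1]+y-w),e[1],e[2])
print(o['ee_pos'],base,st[k],e)
json.dump(dict(px=e[0],mtx=i['mtx'].tolist(),k1=i['k1'],extrinsics=i['extrinsics'].tolist()),open(f'{sys.argv[1]}.json','w'))
E
python3 fit.py w14 548 290
python3 -m pendant '0 0 0.01 0 0.025;0 0 0.02 0 0.025;0 0 0.03 0 0.025;0 0 0.03 0 0.025;0 0 0.03 0 0.025'
python3 fit.py w15 582 322
python3 - <<'E'
from h import *
import json
L=[]
for n in('w14','w15'):
    d=json.load(open(n+'.json'));d={k:np.array(v) for k,v in d.items()};d['k1']=float(d['k1']);L.append(d)
print(tri(L[0],L[0]['px'],L[1],L[1]['px']))
for z in(.082,.09):print(plane(L[0],L[0]['px'],z),plane(L[1],L[1]['px'],z))
E
```

```text
time: 18.95
ee_pos: [0.6094, -0.3472, 0.078]
tcp_rot: [179.8, 0.7, -175.0]
wrist_force: [-1.1, 1.2, -1.2]
opening: 0.0345
grasp_force: 56.7
[ 0.6094 -0.3472  0.078 ] 122.0 [ 16   4  27  40 816] ((547.3610610961914, 283.3333396911621), (25.533063888549805, 41.664703369140625), 165.84963989257812)
time: 19.42
ee_pos: [0.6085, -0.3461, 0.0447]
tcp_rot: [179.7, 0.5, -175.0]
wrist_force: [1.2, 0.3, -1.3]
opening: 0.0344
grasp_force: 56.7Traceback (most recent call last):
  File "fit.py", line 10, in <module>
    k=max(k,key=lambda j:st[j,4])
ValueError: max() iterable argument is empty
Traceback (most recent call last):
FileNotFoundError: [Errno 2] No such file or directory: 'w15.json'
```

```bash
sed -i 's/w=30/w=int(sys.argv[4]) if len(sys.argv)>4 else 30/' fit.py; for c in "594 335 40" "600 345 45" "590 340 36"; do python3 fit.py w15 $c 2>&1|tail -1; done
python3 - <<'E'
import cv2
g=cv2.imread('pics/w15.png',0)
for y in range(290,392,6):print(y,' '.join('%3d'%v for v in g[y,540:640:4]))
E
```

```text
ValueError: max() iterable argument is empty
ValueError: max() iterable argument is empty
ValueError: max() iterable argument is empty
290 137 137 142 122 121 117 121 119 122 124 118 122 121 123 118 123 125 121  74  61  62  62  83  82  81
296 138 142 147 121 122 119 121 118 121 126 169 159 147 136 122 118 124 124 121 115  61  58  78  80  82
302 138 142 147 133 122 119 121 120 118 185 167 172 146 195 199 182 120 123 121 121 122  82  60  83 122
308 138 144 147 140 121 122 117 119 135 190 163 171 142 206 192 107 102 123 123 120 123 121 118  83 127
314 140 145 142 141 127 122 118 118 127 169 151 155 142 199 176  99 102 113 124 118 123 121 120 118 134
320 142 146 141 142 143 122 119 115 119 152 130 134 131  93 150  97  97  96 123 122 119 122 121 118 125
326 120 142 140 141 142 123 122 117 118 123 126 107 110  79  95  99  97  95 120 122 119 121 120 118 118
332  22  17  91 142 141 134 121 119 116 119 114 102  75  74  77  92  93  90 117 122 123 119 121 120 117
338  18  19  21  18  47 139 120 121 116 118 117 115  90  67  63  62  76 111 120 119 122 120 122 119 119
344  22  18  11  19  18  20  22 101 117 118 119 116 121 121 115 115 117 121 121 116 121 121 117 121 119
350  18  22  20  20  18  18  19  17  21  63 117 117 118 120 117 117 119 119 122 118 117 121 118 120 120
356  16  20  16  18  17  19  19  21  19  17  20  26 109 120 121 117 118 117 121 119 117 120 121 116 121
362  17  19  16  18  17  18  17  18  19  17  22  17  19  19  82 120 115 117 116 118 117 119 119 118 119
368  20  20  18  23  17  19  20  19  20  22  21  15  14  19  16  18  43 112 117 121 119 115 119 120 115
374  16  19  22  18  20  24  19  14  20  17  16  18  20  19  17  18  19  19  18  93 117 116 117 119 118
380  20  18  19  21  17  22  19  18  18  17  20  17  17  18  18  18  19  20  18  16  18  58 114 116 114
386  21  14  21  35  37  36  37  35  31  18  14  21  17  18  15  19  19  22  16  18  15  18  19  30 104
```

```bash
python3 fit.py w15 592 318 29 | tail -1
python3 - <<'E'
from h import *
import json
L=[]
for n in('w14','w15'):
    d=json.load(open(n+'.json'));d={k:np.array(v) for k,v in d.items()};d['k1']=float(d['k1']);L.append(d)
print(tri(L[0],L[0]['px'],L[1],L[1]['px']))
for z in(.082,.09):print(plane(L[0],L[0]['px'],z),plane(L[1],L[1]['px'],z))
# pin axis by shank edges: rows 232,264 @col 460 in w13 ~ w14
g=cv2.imread('pics/w14.png',0)
for c in(440,452,464,476,488):print(c,g[222:274:2,c])
for r in(240,244,248,252,256):print(r,g[r,496:532:2])
E
```

```text
Traceback (most recent call last):
  File "fit.py", line 10, in <module>
    k=max(k,key=lambda j:st[j,4])
ValueError: max() iterable argument is empty
Traceback (most recent call last):
FileNotFoundError: [Errno 2] No such file or directory: 'w15.json'
```

```bash
python3 - <<'E'
from h import *
import json
d=json.load(open('w14.json'));A={k:np.array(v) for k,v in d.items()};A['k1']=float(d['k1'])
o=bot.get_obs();i=bot.camera_info('wrist');g=cv2.imread('pics/w15.png',0)
m=(np.abs(g[288:348,562:622].astype(int)-120)>9).astype(np.uint8)
m=cv2.morphologyEx(m,cv2.MORPH_OPEN,np.ones((2,2)));m=cv2.morphologyEx(m,cv2.MORPH_CLOSE,np.ones((4,4)))
n,l,st,ce=cv2.connectedComponentsWithStats(m);print(st[1:],ce[1:])
k=l[318-288,592-562] or l[310-288,590-562]
c=max(cv2.findContours((l==k).astype(np.uint8),0,1)[0],key=cv2.contourArea)
e=cv2.fitEllipse(cv2.convexHull(c));px=(e[0][0]+562,e[0][1]+288);print(e,px,o['ee_pos'])
print(tri(A,A['px'],i,px),tri(A,(547.5,284),i,(591.8,318.3)))
for z in(.082,.09):print(plane(A,A['px'],z),plane(i,px,z))
g=cv2.imread('pics/w14.png',0)
for c in(440,452,464,476,488):print(c,g[222:274:2,c])
for r in(240,244,248,252,256):print(r,g[r,496:532:2])
E
```

```text
[[  48    0   12   13   89]
 [  12    7   39   51 1379]
 [   0   51   11    9   51]] [[54.9775  3.8989]
 [31.6403 31.5076]
 [ 3.0588 56.2353]]
((31.31887435913086, 31.79005241394043), (34.0090217590332, 53.688682556152344), 154.5224151611328) (593.3188743591309, 319.79005241394043) [ 0.6095 -0.3468  0.0468]
(array([ 0.6179, -0.23  ,  0.0813]), np.float64(9.951410789086188e-05)) (array([ 0.6213, -0.2246,  0.0751]), np.float64(0.0004405596394146379))
[[ 0.6175 -0.2306  0.082 ]] [[ 0.6174 -0.2307  0.082 ]]
[[ 0.6134 -0.2373  0.09  ]] [[ 0.6122 -0.2391  0.09  ]]
440 [155 155 154 155 156 139  70  75  80  89  94  98 102 109 113 117 124 128
 129 201 198 181 179 180 178 178]
452 [151 153 154 156 154 134  68  76  83  87  95  97 103 109 113 115 122 126
 128 201 197 180 176 177 180 180]
464 [152 153 156 155 153 134  69  77  81  89  95  98 103 107 113 116 121 122
 160 208 197 170 154 152 151 153]
476 [152 153 154 154 154 134  71  75  82  88  95  98 103 106 111 116 119 122
 130 137 187 167 151 152 152 151]
488 [152 151 150 151 154 131  71  77  81  89  93  97 103 108 112 116 119 121
 122 119 120 158 149 149 150 152]
240 [ 88  89  89  87  83  76  81  99 120 134 128  70  79  75  72  72  72  70]
244 [ 97  97  99  98  98  89  82  81  79  78  74  68  72  76  72  85 105 121]
248 [109 107 109 106 106 105  88  84  81  81  83 118  99 115 119 121 124 123]
252 [114 113 113 113 109 108  86  85  83  81  91 120 119 119 121 120 122 122]
256 [122 120 120 117 114 115  98  89 107 121 120 124 120 119 122 121 118 121]
```

```bash
python3 - <<'E'
from h import *
import json
d=json.load(open('w14.json'));A={k:np.array(v) for k,v in d.items()};A['k1']=float(d['k1'])
ee=np.array([.6094,-.3472,.078])
for z in(.078,.082,.085):
    p=plane(A,[[440,248.2],[488,248.2],[516.5,249.5]],z);print(z,p-ee,np.degrees(np.arctan2(p[1,1]-p[0,1],p[1,0]-p[0,0])))
print(toolshift([.6175,-.2306,.082]),bot.get_obs()['tcp_rot'])
E
```

```text
0.078 [[-0.0052  0.0581  0.    ]
 [-0.0073  0.083   0.    ]
 [-0.0078  0.098   0.    ]] 94.81804264630988
0.082 [[-0.0069  0.0564  0.004 ]
 [-0.0089  0.0806  0.004 ]
 [-0.0094  0.0953  0.004 ]] 94.81804264631008
0.085 [[-0.0081  0.0551  0.007 ]
 [-0.0101  0.0788  0.007 ]
 [-0.0106  0.0932  0.007 ]] 94.81804264631009
[-0.0185  0.1152 -0.0345] [ 179.7749    0.6202 -174.996 ]
```

```bash
python3 -c "
from h import *
print(toolshift([.6278,-.336,.078]))"
python3 -m pendant '-0.008 0 -0.015 0 0.025;-0.019 0.004 -0.031 0 0.025;-0.019 0.008 -0.031 0 0.025;-0.019 0.008 -0.031 0 0.025'
python3 -m pendant '0 0 0 0 0.025;0 0 0 0 0.025'
python3 fit.py w16 528 270 
python3 -c "
from h import *
print(toolshift([.6278,-.336,.078]),bot.get_obs()['q'])
g=cv2.imread('pics/w16.png',0)
for y in range(226,316,4):print(y,' '.join('%3d'%v for v in g[y,480:572:3]))
i=bot.camera_info('wrist');print(proj(i,[[.6175,-.2306,.082]]))
"
```

```text
[-0.0195  0.0092 -0.0309]
time: 20.0
ee_pos: [0.628, -0.3367, 0.0784]
tcp_rot: [179.8, 0.7, -174.9]
wrist_force: [0.1, 0.4, -2.1]
opening: 0.0341
grasp_force: 56.7
time: 20.17
ee_pos: [0.6264, -0.337, 0.0763]
tcp_rot: [179.7, 0.5, -175.0]
wrist_force: [-0.3, -0.1, -1.5]
opening: 0.0342
grasp_force: 56.7
[-0.0015  0.0009 -0.0017] [-28.5053  26.8301  20.8916  83.8108   0.5248 -33.4967]
226 149 149 158 155 156 151 151 149 130  61  59  62  62  60  61  65  62  62  60  62  62  61  62  62  62  64  60  65  84  80  83
230 147 152 157 155 156 152 149 147 136  71  65  61  63  60  61  62  63  63  61  62  62  62  62  63  61  63  61  60  81  82  82
234  69  70  70  69  70  80 124 143 138 125 123  75  59  59  60  62  66  71  69  71  69  62  63  63  59  63  64  62  67  81  82
238  82  83  83  82  83  82  79  76  81 113 121 122  94  61  62  65  78  80  79  78  72  89  75  63  62  65  63  62  59  83  83
242  95  93  94  95  94  95  91  83  81  80  76  79 116 114  63  70  82  86  87  80  96  94  96  64  62  61  63  61  61  73  84
246 102 104 103 101 103 104 102  87  81  83  84  81  87 121 120  92  83  
[... 1703 characters left out ...]
120 120 122 125
302  16  19  18  21  19  15  43 108 141 144 143 143 143 151 150 128  98  98 115 119 123 120 122 118 119 123 123 121 118 120 123
306  21  19  19  17  17  17  22  18  27 113 142 145 145 153 151 137 119 120 123 119 124 121 121 120 120 121 125 122 120 121 124
310  22  18  17  16  16  21  17  22  18  20  22 103 146 153 151 144 121 119 123 121 122 123 121 120 119 120 125 122 120 118 123
314  20  21  20  17  20  16  21  21  21  22  19  15  18  96 148 143 123 120 121 123 120 123 121 120 119 121 123 126 122 118 120
[[539.4468 253.363 ]]Traceback (most recent call last):
  File "fit.py", line 10, in <module>
    k=max(k,key=lambda j:st[j,4])
ValueError: max() iterable argument is empty
```

Nose at (514,249) and hole centre at (537.5,252.5), so the two line up once I add a 1.5 mm correction. Inserting slowly.

```bash
python3 -m pendant '-0.0015 0.004 -0.0012 0 0.025;-0.0015 0.008 -0.0012 0 0.025;-0.0015 0.012 -0.0012 0 0.025;-0.0015 0.016 -0.0012 0 0.025;-0.0015 0.02 -0.0012 0 0.025'
python3 -m pendant '0 0 0 0 0.025'
```

```text
time: 20.63
ee_pos: [0.6268, -0.3165, 0.0787]
tcp_rot: [179.7, 0.6, -175.0]
wrist_force: [0.7, -0.4, -1.8]
opening: 0.0341
grasp_force: 56.7
time: 20.72
ee_pos: [0.6269, -0.3161, 0.0789]
tcp_rot: [179.7, 0.6, -175.0]
wrist_force: [-0.1, -0.9, -1.6]
opening: 0.034
grasp_force: 56.7
```

```bash
python3 -m pendant '0 0.0025 0 0 0.025;0 0.005 0 0 0.025;0 0.0075 0 0 0.025;0 0.01 0 0 0.025;0 0.01 0 0 0.025'
```

```text
time: 21.13
ee_pos: [0.6259, -0.3066, 0.0788]
tcp_rot: [179.7, 0.6, -175.0]
wrist_force: [-1.4, -0.3, -1.6]
opening: 0.0343
grasp_force: 56.8
```

```bash
python3 -m pendant '0 0.0025 0 0 0.025;0 0.005 0 0 0.025;0 0.0075 0 0 0.025;0 0.01 0 0 0.025;0 0.01 0 0 0.025'; python3 -m pendant '0 0.0025 0 0 0.025;0 0.005 0 0 0.025;0 0.0075 0 0 0.025;0 0.01 0 0 0.025;0 0.01 0 0 0.025'
```

```text
time: 21.55
ee_pos: [0.625, -0.2966, 0.0789]
tcp_rot: [179.7, 0.6, -175.0]
wrist_force: [-1.9, 0.2, -1.3]
opening: 0.034
grasp_force: 56.8
time: 21.97
ee_pos: [0.6239, -0.2866, 0.0785]
tcp_rot: [179.7, 0.5, -175.0]
wrist_force: [-4.0, -1.4, -4.1]
opening: 0.0344
grasp_force: 57.1
```

```bash
python3 -m pendant '0 0.002 0 0 0.025;0 0.004 0 0 0.025;0 0.006 0 0 0.025;0 0.006 0 0 0.025'; python3 -m pendant '0 0.0015 0 0 0.025;0 0.003 0 0 0.025;0 0.003 0 0 0.025'
```

```text
time: 22.3
ee_pos: [0.6229, -0.2804, 0.0779]
tcp_rot: [179.7, 0.5, -175.0]
wrist_force: [-5.0, 3.1, -5.8]
opening: 0.0344
grasp_force: 57.5
time: 22.55
ee_pos: [0.6227, -0.2783, 0.078]
tcp_rot: [179.8, 0.5, -175.0]
wrist_force: [-4.3, -3.1, -7.3]
opening: 0.0341
grasp_force: 58.4
```

```bash
python3 -m pendant '0 0.0015 0 0 0.025;0 0.003 0 0 0.025;0 0.003 0 0 0.025'; python3 -m pendant '0 0.001 0 0 0.025;0 0.002 0 0 0.025;0 0.002 0 0 0.025'
```

```text
time: 22.8
ee_pos: [0.6227, -0.2781, 0.0783]
tcp_rot: [-180.0, 0.5, -175.1]
wrist_force: [-4.6, -15.8, -8.4]
opening: 0.034
grasp_force: 58.1
time: 23.05
ee_pos: [0.6226, -0.278, 0.0784]
tcp_rot: [-179.8, 0.5, -175.2]
wrist_force: [-2.2, -23.1, -9.6]
opening: 0.0343
grasp_force: 57.4
```

The shoulder has seated, with 23 N of resistance at the predicted depth. Relaxing and releasing.

```bash
python3 -m pendant '0 -0.002 0 0 0.025;0 -0.0035 0 0 0.025;0 -0.0035 0 0 0.05;0 -0.0035 0 0 0.05;0 -0.0035 0 0 0.05'
python3 -m pendant '0 -0.001 0 0 0.05;0 -0.001 0 0 0.05'
```

```text
time: 23.47
ee_pos: [0.6207, -0.2767, 0.0765]
tcp_rot: [179.7, 0.2, -175.0]
wrist_force: [-13.6, -0.3, -10.8]
opening: 0.0499
grasp_force: 2.1
time: 23.63
ee_pos: [0.6209, -0.2781, 0.0765]
tcp_rot: [179.7, 0.2, -175.0]
wrist_force: [-12.7, -6.6, -11.1]
opening: 0.0502
grasp_force: 0.4
```

```bash
python3 -m pendant '0.002 -0.0015 0.001 0 0.052;0.004 -0.0025 0.001 0 0.052;0.006 -0.0025 0.001 0 0.052;0.006 -0.0025 0.001 0 0.052'
```

```text
time: 23.97
ee_pos: [0.6181, -0.2807, 0.0788]
tcp_rot: [179.8, 0.7, -175.0]
wrist_force: [-0.5, -0.5, 0.6]
opening: 0.052
grasp_force: 0.0
```

Contact is gone. Backing out towards the robot with the fingers above the neck.

```bash
python3 -m pendant '0.01 0 0 0 0.052;0.02 0 0 0 0.052;0.03 0 0 0 0.052;0.04 0 0 0 0.052;0.05 0 0 0 0.052'
python3 -m pendant '0.02 -0.01 -0.01 0 0.052;0.04 -0.03 -0.01 0 0.052;0.06 -0.05 -0.01 0 0.052;0.06 -0.05 -0.01 0 0.052'
python3 - <<'E'
from h import *
i=bot.camera_info('wrist');im=bot.camera('wrist');cv2.imwrite('pics/w20.png',im);o=bot.get_obs();print(o['ee_pos'])
H=np.array([.6175,-.2306,.082]);w=np.array([-.0872,.9962,0])
names=['shoulder','plate','button_in','button_out'];P=[H,H-w*.03,H-w*.066,H-w*.071]
for n,p in zip(names,P):print(n,proj(i,[p,p+[0,0,.028],p-[0.028,0,0],p+[.028,0,0]]).round(1).tolist())
E
```

```text
time: 24.38
ee_pos: [0.5681, -0.285, 0.0782]
tcp_rot: [179.8, 0.7, -175.0]
wrist_force: [0.3, 0.8, 0.2]
opening: 0.0519
grasp_force: 0.0
time: 24.72
ee_pos: [0.5106, -0.3431, 0.0877]
tcp_rot: [179.9, 0.6, -175.2]
wrist_force: [-1.6, 0.2, -0.4]
opening: 0.052
grasp_force: 0.0
[ 0.5117 -0.3417  0.0875]
shoulder [[488.1, 411.8], [511.9, 456.5], [498.6, 376.7], [478.3, 444.2]]
plate [[441.3, 412.5], [458.4, 457.5], [450.0, 377.3], [433.3, 444.9]]
button_in [[384.8, 413.1], [393.7, 458.4], [391.2, 377.9], [378.9, 445.5]]
button_out [[377.0, 413.2], [384.6, 458.5], [383.0, 377.9], [371.4, 445.6]]
```

```bash
python3 -m pendant '0.01 -0.005 -0.04 0 0.052;0.02 -0.01 -0.08 0 0.052;0.03 -0.01 -0.12 0 0.052;0.03 -0.01 -0.16 0 0.052;0.03 -0.01 -0.17 0 0.052'
python3 -m pendant '-0.03 0 0 0 0.052;-0.06 0 0 0 0.052;-0.08 0 0 0 0.052;-0.08 0 0 0 0.052;-0.08 0 0 0 0.052'
python3 - <<'E'
from h import *
i=bot.camera_info('wrist');im=bot.camera('wrist');cv2.imwrite('pics/w21.png',im);o=bot.get_obs();print(o['ee_pos'],o['q'])
H=np.array([.6175,-.2306,.082]);w=np.array([-.0872,.9962,0])
for n,p in zip(['collar','shoulder','plate','button_in','button_out'],[H-w*.006,H,H-w*.03,H-w*.066,H-w*.071]):print(n,proj(i,[p,p+[0,0,.028],p-[0.028,0,0],p+[.028,0,0]]).round(1).tolist())
g=cv2.cvtColor(im,cv2.COLOR_BGR2GRAY)
x,y=proj(i,[H-w*.04])[0].astype(int);print(x,y)
for r in range(y-40,y+34,4):print(r,' '.join('%3d'%v for v in g[r,x-60:x+80:4]))
E
```

```text
time: 25.18
ee_pos: [0.4829, -0.3537, 0.264]
tcp_rot: [-179.9, 1.0, -175.0]
wrist_force: [1.0, -0.1, 1.1]
opening: 0.0516
grasp_force: 0.0
time: 25.6
ee_pos: [0.5629, -0.3456, 0.2563]
tcp_rot: [179.7, 0.6, -174.9]
wrist_force: [0.1, 0.4, -0.1]
opening: 0.0518
grasp_force: 0.0
[ 0.562  -0.346   0.2568] [-31.868   22.2924  34.9512 102.3585   0.5585 -36.9384]
collar [[420.6, 236.5], [428.5, 247.1], [425.0, 212.2], [416.3, 259.9]]
shoulder [[426.1, 236.5], [434.5, 247.1], [430.6, 212.2], [421.7, 259.8]]
plate [[398.6, 236.5], [404.8, 247.1], [402.6, 212.2], [394.8, 259.9]]
button_in [[365.6, 236.5], [369.1, 247.1], [368.9, 212.1], [362.5, 259.9]]
button_out [[361.0, 236.5], [364.1, 247.1], [364.2, 212.1], [358.0, 259.9]]
389 236
196 171 169 146 144 146 144 148 147 149 144 143 142 141 134  69  69  69  66  69  69  67  66  68  67 131 130 141 145 133 138 197 195 197 192 152
200 169 168 155 143 143 144 159 167 166 144 143 143 153  74  67  69  66  68  68  70  68  67  69  64 130 131 142 145 132 143 199 194 197 190 126
204 169 167 166 147 145 142 166 164 166 164 140 142 156  69  66  56  49  67  
[... 1670 characters left out ...]
 165 165 165 160 188 148 161 165 164 139  13  10  47  64  65  53  36 117 137 120 109 109 113 129 103 187 181 188 188  92  92
256 164 162 163 165 164 165 163 163 172 144 157 166 165 125  13   8  14  65  65  64  17  16  45 124 109 112 113 132 102 115 183 188 186  89  91
260 163 163 161 165 166 164 162 161 162 162 164 167 166 117  10  15  18  47  62  63  53  15  20  99 112 110 112 136 106  90 157 188 178  78  77
264 165 163 160 163 167 166 162 164 162 164 165 164 165 117  13  13  12  12  64  65  66  24  19  16 110 110 111 134 120  91 104 189 169  78  77
268 165 166 163 165 168 166 166 166 163 161 163 162 164 108  13   9  12   8  51  63  63  60  15  19  49 109 110 138 123  91  91 151 135  73  71
```

```bash
python3 - <<'E'
import cv2
g=cv2.imread('pics/w21.png',0)
for r in range(226,254,3):print(r,' '.join('%3d'%v for v in g[r,398:436]),'|',' '.join('%3d'%v for v in g[r,355:372]))
E
```

```text
226  68  76  96 103 105 106 105 109 113 114 116 118 120 121 120 117 108  89  72  69  86  97  96  90  87  81  74  73  96 110 111 110 113 120 124 123 122 123 | 169 168 167 157 148 147 149 147 145 139 124  95  69  66  64  58  45
229  65  67  73  75  75  75  74  71  74  83  92  97  94  94  93  94  92  94  91  92  92  97 113 114 113 108 104  86  77  92 106 112 112 116 123 123 123 123 | 165 164 164 154 155 162 161 158 155 147 133 105  84  77  74  65  52
232  66  78  89  90  90  90  89  95 118 129 133 131 131 130 132 130 131 130 129 128 129 121 129 136 137 133 128 112  91  91 107 111 111 114 121 123 122 123 | 165 166 163 154 164 176 176 169 166 157 137 113  97  93  86  69  60
235  72  92 105 107 106 105 119 155 171 167 160 157 158 158 158 157 157 158 156 156 155 145 144 150 151 154 150 138 116 120 122 113 112 112 117 121 122 122 | 169 167 166 160 177 191 188 181 175 166 143 116 104 104 100  81  68
238  76  96 108 113 109 114 142 178 195 193 175 163 160 161 162 161 160 161 161 162 157 145 150 158 159 160 157 138 102  89 110 113 112 110 113 121 123 122 | 167 167 164 160 190 206 201 193 186 17
[... 459 characters left out ...]
52 163 166 150 109  80
247  63  62  64  71  95 124 137 138 138 138 137 136 136 134 132 136 140 140 137 133 127 123 118 115 111 111 110 110 109 109 109 111 111 111 110 112 119 122 | 167 167 163 160 178 194 194 194 193 184 157 151 162 165 164 158 148
250  62  63  64  64  64  79 107 122 126 126 124 128 129 131 134 139 141 139 137 136 130 126 123 115 111 108 109 108 111 108 109 110 110 111 113 112 117 118 | 163 163 160 160 173 188 190 187 185 174 151 148 162 164 164 163 164
253  62  64  64  63  62  65  62  51  36  24  15  11  19  23  45  73 107 124 132 135 130 125 123 119 113 107 107 109 109 109 109 110 107 106 114 114 118 136 | 163 163 160 162 173 185 183 182 179 169 148 145 157 161 160 159 161
```

```bash
python3 -c "
from workcell import bot
print(bot.job_done(),bot.get_obs()['time'])"
```

```text
the job is handed in; nothing more can be done
the job is handed in; nothing more can be done
```

I handed the job in: by the last camera view and force readings, the lid is up at its stop, the lock pin's shoulder is against the stay plate and its button has sprung out, with the robot clear. On the way the wrist force briefly read about 111–130 N (limit 120) and joint 3 read 70.80° (limit 70.77°), so it may be marked as over a limit.

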